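# Restock the wrapping station at the bakery counter

### The job

Restock the wrapping station: slide the tailstock of the paper dispenser back, take the empty cardboard core out and drop it in the grey waste bin, then lay the new roll of white paper in the dispenser and push the tailstock home so that the roll hangs centred on both cones, clear of the rests. Also put every roll of brown tape, bore upright, over the upright spindle, pushed or dropped right down in one stack. Leave the other things on the counter where they are.

Things in the scene. Friction and masses are not known exactly. Their poses are not given: they have to be found in the camera images.
- axis (a point): paper dispenser (fixed stand): point on the line of centres where the middle of a loaded roll belongs, 85 mm above the counter; y axis along the line of centres, from the fixed head to the sliding tailstock, x level across it, z up. Dark wooden base board: x -50 to 50 mm, y -128 to 208 mm, 18 mm thick
- head_tip (a point): tip of the head's fixed steel cone (57 mm from the loaded roll's middle), pointing to +y of the dispenser; cone 26 mm long, 36 mm wide at the root, 8 mm at the tip. The grey head block behind it is 56 mm wide, 36 mm along y, 110 mm high
- load_spot (a point): where to lower a roll: its middle as it lies on the rests with the tailstock open, 19 mm free at each end, 80 mm above the counter (5 mm under the centres), 37 mm towards the tailstock from the loaded place. Pushing the tailstock home slides the roll along onto the head cone, and the cones lift it off the rests; axes as the dispenser's
- rests (a point): midway between the two dark steel V rests, at the height of a lying roll's middle. The rests are 47 mm from here to either side along the dispenser's y, each 10 mm long; their 45 degree arms reach out to 34 mm either side and 72 mm above the counter. A bare core lies in them with its middle 69 mm above the counter
- tailstock (a joint): travel of the tailstock in m: 0 fully open, about 0.075 when home against a 150 mm roll or core, 0.085 at its stop with nothing between the centres. It stays where it is left (drag about 4 N); home is felt as the resistance rising, push about 10 to 20 N
- tail_grip (a point): middle of the black grip on top of the tailstock, 146 mm above the counter; 20 mm thick along the dispenser's y, 40 mm along x, 52 mm tall. Closing moves it towards -y (to the head) by the joint's value. Under it a grey block, 56 mm wide, 40 mm along y, 115 mm high, with a cone like the head's facing it, tip 46 mm from the grip's middle
- core_c (a point): middle of the empty cardboard core, a bare tube 36 mm in outer diameter, bore 28 mm, 150 mm long, lying along its own y axis; 0.04 kg. It starts between the centres. With the tailstock open it sags towards the rests, but the head cone still stands 19 mm inside its end: move it 25 to 40 mm along +y of the dispenser, then lift
- roll_c (a point): middle of the new roll of white wrapping paper, 52 mm in diameter, bore 28 mm, 150 mm long, lying along its own y axis (either way round will do); 0.25 kg. It starts lying on the counter at one side
- bin_in (a point): middle of the inner floor of the open grey waste bin, fixed, 140 mm (its x) by 220 mm (its y), 90 mm high, walls 5 mm; z up
- spindle_foot (a point): the foot of the upright steel spindle, on its axis, at the top of its round dark wooden base (110 mm across, 14 mm high, fixed); the spindle is 16 mm thick and its tapered tip is 151 mm above this point (165 mm above the counter)
- tape1_c (a point): middle of a roll of brown paper tape, 60 mm in diameter, 44 mm tall, with a 26 mm bore along its own z axis; it starts standing flat on the counter, bore upright; 0.12 kg. Two or three such rolls are there; one that is absent has no pose
- tape2_c (a point): middle of a roll of brown paper tape, 60 mm in diameter, 44 mm tall, with a 26 mm bore along its own z axis; it starts standing flat on the counter, bore upright; 0.12 kg. Two or three such rolls are there; one that is absent has no pose
- tape3_c (a point): middle of a roll of brown paper tape, 60 mm in diameter, 44 mm tall, with a 26 mm bore along its own z axis; it starts standing flat on the counter, bore upright; 0.12 kg. Two or three such rolls are there; one that is absent has no pose
- jar: small closed jar, 56 mm across and 75 mm tall; leave it alone; origin at its underside
- spread_jar: closed jar, 60 mm across and 90 mm tall; leave it alone; origin at its underside
- mug: white mug, 76 mm across and 85 mm tall, with a handle; leave it alone; origin at its underside
- ramekin: small white bowl, 72 mm across and 40 mm tall; leave it alone; origin at its underside
- scraper: dough scraper lying flat, a 100 x 85 mm steel blade with a 110 mm wooden grip, 20 mm high at the most; leave it alone; origin at its underside
Mind the look-alikes: they are no part of the job. Of the things shaped like the part that bears core_c, the cardboard one is meant. What is shaped like the part that bears tape1_c but pink is not meant.

How it is judged:
By the outcome, as a careful person would: the job done as asked, in the order asked, and still so for the second after the job is handed in, with the robot touching nothing.
Of tape1, tape2, tape3 only 2 to 3 are there at a start; the rules pass over those that are not, and their reading is None.
At some moment in a run one of tape1, tape2, tape3 may be knocked a few centimetres aside while the robot is not near it.
It also fails if it takes over 210 s, if anything falls off the work surface, if the arm or the gripper's body presses on something with over 40 N, if the wrist force passes 120 N, or if a joint passes its speed limit or range.

### The arm

A 6-joint arm with a two-finger parallel gripper is mounted at the origin on the work surface. World frame = base frame: x ahead of the robot, y to its left, z up, the work surface at z = 0. Lengths are in m, angles in rad, forces in N, time in s.
With the tool pointing down it reaches from about 0.3 to 0.775 m from the base axis. Payload 14.6 kg.
Tool frame: the origin (TCP) lies midway between the tips of the shut fingers; the grasp point (between the pads) lies 19 mm behind it (grasp_offset is the distance from the TCP to the grasp point, in m); z points along the fingers, y is the line along which they close (so a half turn about z gives the same grasp; the last joint's range is limited). The gripper opens to 94 mm and grips with 3 to 60 N. Pads are 16 mm wide; open, the fingers measure 119 mm over their backs; the gripper's body (75 mm by 177 mm) begins 78 mm behind the grasp point.
Start: joints at [-1.202, 0.3, 1.521, -0, 1.321, -0.067], TCP at [0.232, -0.499, 0.205] pointing down, gripper open.
Joint ranges: [-3.03, 3.03], [-0.79, 2.21], [0.23, 2.52], [-1.04, 4.18], [0, 3.07], [-2.55, 2.55]. Speed limits (rad/s): [2.22, 2.22, 2.57, 3.14, 3.14, 3.14].

### API

Orientations are given as [roll, pitch, yaw] about the fixed x, y, z axes, in that order (R = Rz(yaw) Ry(pitch) Rx(roll)).
In Python, from station import * gives the robot as it stands. The module is installed in compiled form; this text tells all that it offers.
- The arm moves only by the tool send_rows, never from a script. Its argument "rows" is a list of rows, each an object of numbers: "dx", "dy", "dz": the shift along the tool's x, y, z in mm; "roll": the turn about the tool's z in degrees; "jaw": the closure, from -1 (fully open) to 1 (shut). In form: [{"dx": .., "dy": .., "dz": .., "roll": .., "jaw": ..}, ...]. A call has 1 to 12 rows; each row shifts and turns the commanded pose from where the row before left it, along the tool's axes as they then stand; what a row does not reach is not made up. A row lasts 1/12 s, in which the tool goes at most 41.7 mm and 7.16 degrees, less where a joint would pass 70% of its speed; a pose out of reach is approached as far as the arm can. A call is refused whole if a number of a shift passes 41.7 or a number of a turn 7.16, either way. A call with a gripper value outside its range is refused whole. The fingers move at their own pace and stop on an object; "force" is the grip in N (left out, the last holds). Time passes only in rows, so rows that do not move let the fingers close. It gives the time, the measured TCP pose, the force, the opening and the grip force at its end, in the units of the state.
- get_obs(): the state, without advancing time (a new reading comes with each control period).
- camera(name): name is "scene" or "top" or "wrist"; returns a dict with "frame" (420x560x3 uint8, red, green, blue), "z_map" (420x560 float32, m along the optical axis (not along the pixel's ray), 0 where there is no reading), "camera_matrix" (3x3 intrinsics, pixels), "rvec" (rotation vector, rad) and "tvec" (3), from world to camera coordinates, as OpenCV has them. Camera axes: x right, y down, z forward; pixel columns grow to the right and rows downward; lengths in m; the calibration is good to about 2 mm. A picture is of the moment at which its call begins.
- hand_in(): hands the job in; it is judged then, once.
The state is a dict: "time_s": time; "qpos": joint angles; "joint_vel": joint speeds; "tau": joint torques, N m; "ee_pos": TCP position; "eef_rot": TCP orientation; "force": force on the tool from outside, world axes, zero at the start; "moment": the same for the moment, N m; "grip_width": finger opening in m; "grip_force": force on a finger pad.
Only numpy, scipy, OpenCV 4.12 (cv2) and the standard library are available. Lean on these libraries where they do the work, as an engineer would, in place of code of your own. Each camera call takes 0.05 s, during which the arm holds its last target. There are 200 camera calls.

## Working session

There is one attempt and no reset: what is moved stays moved. The work goes in short steps, Python scripts to look and compute and a tool call to move; the robot and the scene stay as the last step left them, time stands still between calls to the robot, and variables do not carry over. Pictures are saved under pics/ and viewed, at most 14 in all, crops included, and the job is handed in when it is done.

Besides the shell and the picture viewer there is one more tool, called after "Call:" by a JSON object that holds its "op" and its "data". send_rows: Moves the arm, as the interface text tells. Its arguments: {"type":"object","properties":{"rows":{"type":"array"},"force":{"type":"number"}},"required":["rows"]}

```bash
mkdir -p pics; cat > h.py <<'E'
from station import *
import numpy as np, cv2
def cam(n):
    c=camera(n); R,_=cv2.Rodrigues(np.array(c['rvec'],float)); c['R']=R; c['t']=np.array(c['tvec'],float).reshape(3); return c
def pts(c):
    z=c['z_map']; K=c['camera_matrix']; v,u=np.mgrid[:420,:560]
    P=np.stack([(u-K[0,2])/K[0,0]*z,(v-K[1,2])/K[1,1]*z,z],-1)
    W=(P-c['t'])@c['R']; W[z==0]=np.nan; return W
def save(c,n,crop=None,s=1):
    f=c['frame'][:,:,::-1]
    if crop: f=f[crop[1]:crop[3],crop[0]:crop[2]]
    cv2.imwrite('pics/'+n,cv2.resize(f,None,fx=s,fy=s,interpolation=cv2.INTER_CUBIC))
E
python3 - <<'E'
from h import *
o=get_obs(); print(o)
for n in('top','scene'):
    c=cam(n); save(c,n+'0.png',s=1.42); np.savez(n+'0.npz',W=pts(c),f=c['frame'])
    print(n, -c['R'].T@c['t'])
E
```

```text
{'time_s': 0.0, 'qpos': array([-1.20156750e+00,  3.00480196e-01,  1.52159591e+00, -9.52162951e-06,
        1.32070832e+00, -6.66114858e-02]), 'joint_vel': array([-0.00010914,  0.00244362,  0.00190834,  0.00040201,  0.00105343,
       -0.00063181]), 'tau': array([ 5.67453590e-04, -5.31803262e+01, -3.52734876e+01,  7.08857970e-02,
        2.44101678e-02, -9.31749014e-05]), 'ee_pos': array([ 0.23208574, -0.49833434,  0.20487507]), 'eef_rot': array([-3.14040291e+00, -7.01249370e-05,  4.35842630e-01]), 'force': array([-0.47804203, -0.59528559, -0.33430567]), 'moment': array([-0.00163926, -0.01519261, -0.05843022]), 'grip_force': 0.0, 'grip_width': 0.09394983610569681}
top [0.41920615 0.00571941 1.22613904]
scene [ 1.11809706 -0.37546696  1.01826331]
```

View pics/top0.png

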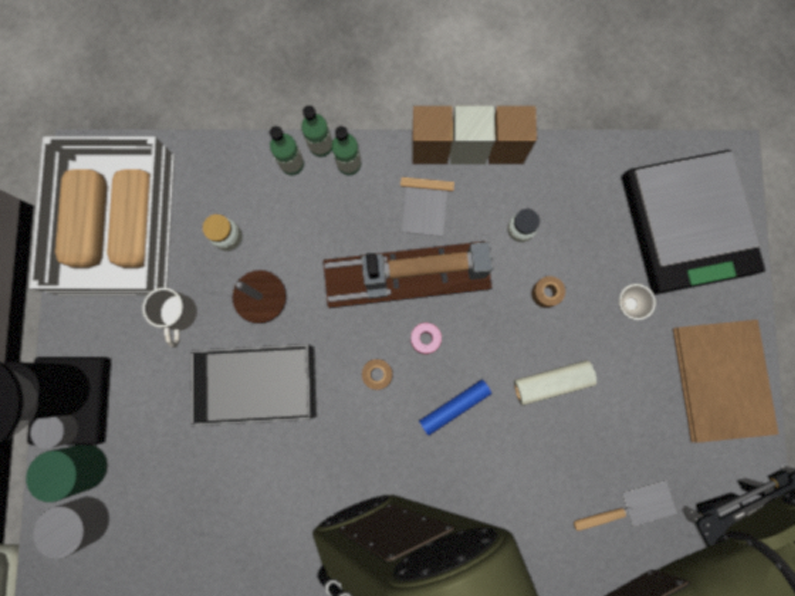

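View pics/scene0.png

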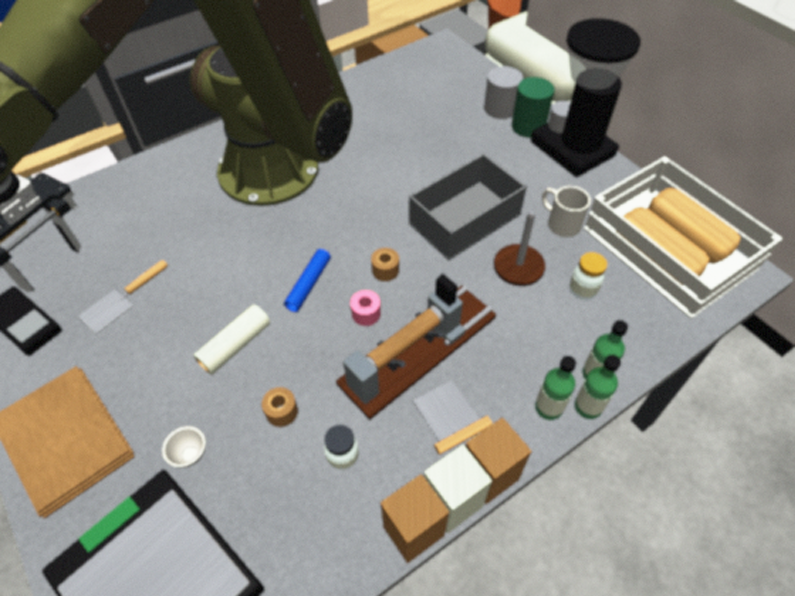

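Top view (795-px scale): the brown tapes are at (549,292) and (377,374). The pink look-alike is at (426,338). The cardboard core is in the dispenser at (430,263), with the blue tube look-alike at (455,407). The white roll is at (555,382), the bin at (258,384) and the spindle at (260,296). Next I'll measure these and enlarge a crop.

```bash
cat > m.py <<'E'
from h import *
d=np.load('top0.npz'); W=d['W']; f=d['f'].astype(int)
def roi(x0,y0,x1,y1,zl,zh):
    s=np.zeros(W.shape[:2],bool); s[int(y0/1.42):int(y1/1.42),int(x0/1.42):int(x1/1.42)]=1
    return s&(W[...,2]>zl)&(W[...,2]<zh)
def rect(name,m):
    p=W[m]; r=cv2.minAreaRect((p[:,:2]*1000).astype(np.float32)); print(name,len(p),'mean',p.mean(0).round(4),'rect',np.round(r[0],1),np.round(r[1],1),round(r[2],1),'z',np.percentile(p[:,2],[5,50,95]).round(4))
rect('tapeA',roi(525,270,575,315,.035,.05))
rect('tapeB',roi(355,352,400,396,.035,.05))
rect('pink',roi(405,318,448,360,.035,.05))
rect('roll',roi(505,350,605,412,.03,.06))
rect('blue',roi(410,370,500,440,.02,.05))
rect('core',roi(388,245,468,280,.09,.11))
rect('headblk',roi(465,235,500,285,.1,.12))
rect('tailblk',roi(350,245,390,300,.105,.125))
rect('grip',roi(350,235,400,300,.16,.18))
rect('board',roi(315,235,500,315,.012,.024))
rect('base',roi(225,260,295,330,.009,.02))
rect('spindle',roi(225,260,295,330,.05,.2))
rect('binrim',roi(180,335,325,430,.08,.1))
rect('binfloor',roi(190,335,325,430,-.01,.02))
E
python3 m.py; python3 - <<'E'
from h import *
f=np.load('top0.npz')['f']; cv2.imwrite('pics/crop1.png',cv2.resize(f[150:320,210:440,::-1],None,fx=3.4,fy=3.4,interpolation=cv2.INTER_CUBIC))
E
```

```text
tapeA 303 mean [ 0.5937 -0.2812  0.0435] rect [ 594.3 -281.8] [57.9 58.4] 73.3 z [0.0383 0.0437 0.0475]
tapeB 299 mean [0.4308 0.0583 0.0444] rect [431.   58.5] [56.5 58. ] 45.3 z [0.0404 0.0446 0.0479]
pink 290 mean [ 0.5013 -0.0373  0.0443] rect [502.  -37.5] [55.7 58.6] 90.0 z [0.0404 0.0443 0.0481]
roll 1020 mean [ 0.4159 -0.2868  0.0462] rect [ 415.9 -288. ] [ 50.9 150.7] 14.9 z [0.0346 0.0475 0.0535]
blue 694 mean [ 0.368  -0.0936  0.0318] rect [367.8 -94.4] [ 35.3 149.6] 32.8 z [0.0233 0.0326 0.0378]
core 677 mean [ 0.6356 -0.0373  0.0992] rect [636.6 -37.9] [ 35.2 152.9] 6.8 z [0.0922 0.0999 0.1045]
headblk 313 mean [ 0.6481 -0.1367  0.1088] rect [ 648.  -132.5] [56.2 51.2] 7.1 z [0.102  0.1093 0.1129]
tailblk 184 mean [0.6196 0.0617 0.1146] rect [624.6  61.1] [54.4 43.9] 6.8 z [0.1095 0.1147 0.119 ]
grip 121 mean [0.6247 0.063  0.1659] rect [625.2  63.2] [39.1 19.8] 7.5 z [0.1624 0.1662 0.1693]
board 2100 mean [0.6224 0.0143 0.0183] rect [ 6.331e+02 -4.000e-01] [100.9 335.3] 6.7 z [0.0144 0.0183 0.0221]
base 995 mean [0.5853 0.2963 0.0147] rect [587.2 298.7] [108.8 106.8] 6.1 z [0.011  0.0147 0.0184]
spindle 99 mean [0.5852 0.2957 0.1216] rect [586.6 298. ] [13.5 15.3] 59.2 z [0.0559 0.1299 0.167 ]
binrim 610 mean [0.4108 0.2942 0.0894] rect [411.5 292.5] [140.3 221. ] 3.1 z [0.0822 0.09   0.094 ]
binfloor 5022 mean [0.4201 0.2963 0.0043] rect [418.8 304.5] [186.8 274.7] 0.1 z [-0.0017  0.0045  0.0099]
```

View pics/crop1.png

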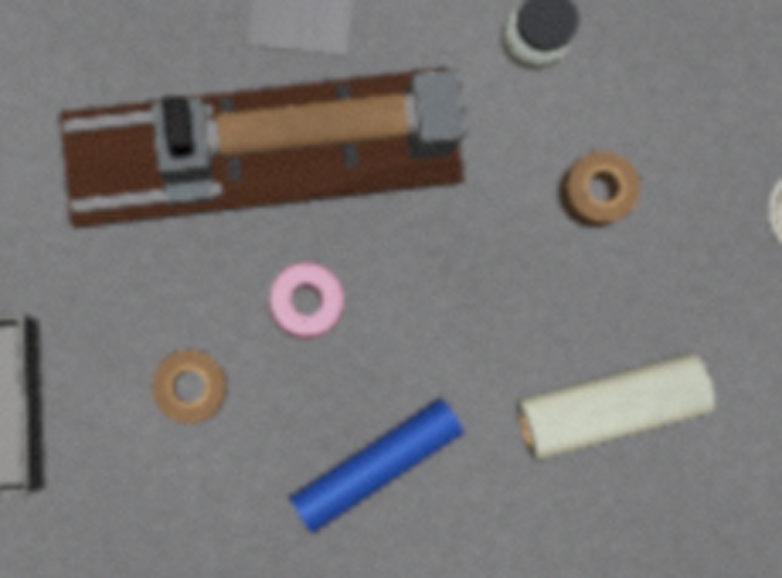

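The crop shows brown cardboard-cored tapes at (600,187) and (190,385), which are the ones meant. The ring at (307,298) is pink and the tube at (378,465) is blue, so I leave both. The cardboard core sits between the cones at (312,122). The board, grip and core measurements agree with the stated sizes, with the axis at about (0.637,-0.039) and yaw 6.8°. First move is to the tailstock grip.

Call:
{"op": "send_rows", "data": {"rows": [{"dz": -15, "roll": 6.05, "jaw": -1}, {"dz": -15, "roll": 6.05, "jaw": -1}, {"dz": -15, "roll": 6.05, "jaw": -1}, {"dx": 25, "dy": -28, "jaw": -1}, {"dx": 25, "dy": -28, "jaw": -1}, {"dx": 25, "dy": -28, "jaw": -1}, {"dx": 25, "dy": -28, "jaw": -1}, {"dx": 25, "dy": -28, "jaw": -1}, {"dx": 25, "dy": -28, "jaw": -1}, {"dx": 25, "dy": -28, "jaw": -1}, {"dx": 25, "dy": -28, "jaw": -1}, {"dx": 25, "dy": -28, "jaw": -1}]}}

```text
invalid input at $.rows[0]: expected keys dx, dy, dz, roll, jaw
```

```bash
cat >> h.py <<'E'
def go(x,y,z,yaw):
    "shift in tool axes (mm) after rolling to yaw (deg)"
    o=get_obs(); p=o['ee_pos']; a=np.degrees(o['eef_rot'][2]); d=(np.array([x,y,z])-p)*1000; t=np.radians(yaw)
    print('at',p.round(4),'yaw',a.round(2),'| roll',round(a-yaw,2),'dx',round(np.cos(t)*d[0]+np.sin(t)*d[1],1),'dy',round(np.sin(t)*d[0]-np.cos(t)*d[1],1),'dz',round(-d[2],1))
E
python3 -c "
from h import *
go(.6252,.0632,.25,6.8)"
```

```text
at [ 0.2321 -0.4984  0.205 ] yaw 24.97 | roll 18.17 dx 456.8 dy -511.1 dz -45.0
```

All keys are required.

Call:
{"op": "send_rows", "data": {"rows": [{"dx": 0, "dy": 0, "dz": -15, "roll": 6.05, "jaw": -1}, {"dx": 0, "dy": 0, "dz": -15, "roll": 6.05, "jaw": -1}, {"dx": 0, "dy": 0, "dz": -15, "roll": 6.05, "jaw": -1}, {"dx": 25, "dy": -28, "dz": 0, "roll": 0, "jaw": -1}, {"dx": 25, "dy": -28, "dz": 0, "roll": 0, "jaw": -1}, {"dx": 25, "dy": -28, "dz": 0, "roll": 0, "jaw": -1}, {"dx": 25, "dy": -28, "dz": 0, "roll": 0, "jaw": -1}, {"dx": 25, "dy": -28, "dz": 0, "roll": 0, "jaw": -1}, {"dx": 25, "dy": -28, "dz": 0, "roll": 0, "jaw": -1}, {"dx": 25, "dy": -28, "dz": 0, "roll": 0, "jaw": -1}, {"dx": 25, "dy": -28, "dz": 0, "roll": 0, "jaw": -1}, {"dx": 25, "dy": -28, "dz": 0, "roll": 0, "jaw": -1}]}}

```text
time_s: 1.1
ee_pos: [0.4262, -0.2199, 0.2503]
eef_rot: [-3.141, 0.0, 0.119]
force: [0.8, 0.1, 0.6]
grip_width: 0.094
grip_force: 0.0
```

Call:
{"op": "send_rows", "data": {"rows": [{"dx": 25, "dy": -28, "dz": 0, "roll": 0, "jaw": -1}, {"dx": 25, "dy": -28, "dz": 0, "roll": 0, "jaw": -1}, {"dx": 25, "dy": -28, "dz": 0, "roll": 0, "jaw": -1}, {"dx": 25, "dy": -28, "dz": 0, "roll": 0, "jaw": -1}, {"dx": 25, "dy": -28, "dz": 0, "roll": 0, "jaw": -1}, {"dx": 25, "dy": -28, "dz": 0, "roll": 0, "jaw": -1}, {"dx": 25, "dy": -28, "dz": 0, "roll": 0, "jaw": -1}, {"dx": 25, "dy": -28, "dz": 0, "roll": 0, "jaw": -1}, {"dx": 0, "dy": 0, "dz": 0, "roll": 0, "jaw": -1}, {"dx": 0, "dy": 0, "dz": 0, "roll": 0, "jaw": -1}]}}

```text
time_s: 1.93
ee_pos: [0.5979, 0.0259, 0.2493]
eef_rot: [-3.141, 0.002, 0.122]
force: [-0.6, -0.5, 0.3]
grip_width: 0.094
grip_force: 0.0
```

```bash
python3 -c "
from h import *
go(.6252,.0632,.127,6.8)
c=cam('wrist'); save(c,'w1.png')
c=cam('top'); np.savez('top0.npz',W=pts(c),f=c['frame']); save(c,'t1.png')
c=cam('scene'); np.savez('scene1.npz',W=pts(c),f=c['frame'])
"
python3 m.py | egrep 'tape|roll|core|head'
```

```text
at [0.5979 0.0259 0.2493] yaw 6.96 | roll 0.16 dx 31.6 dy -33.8 dz 122.3
tapeA 299 mean [ 0.594  -0.2817  0.0436] rect [ 594.6 -281.7] [57.5 57.4] 31.3 z [0.0395 0.0438 0.0474]m.py:7: RuntimeWarning: Mean of empty slice.
  p=W[m]; r=cv2.minAreaRect((p[:,:2]*1000).astype(np.float32)); print(name,len(p),'mean',p.mean(0).round(4),'rect',np.round(r[0],1),np.round(r[1],1),round(r[2],1),'z',np.percentile(p[:,2],[5,50,95]).round(4))
  ret = um.true_divide(
Traceback (most recent call last):
  File "m.py", line 9, in <module>
    rect('tapeB',roi(355,352,400,396,.035,.05))
    ~~~~^^^^^^^^^^^^^^^^^^^^^^^^^^^^^^^^^^^^^^^
  File "m.py", line 7, in rect
    p=W[m]; r=cv2.minAreaRect((p[:,:2]*1000).astype(np.float32)); print(name,len(p),'mean',p.mean(0).round(4),'rect',np.round(r[0],1),np.round(r[1],1),round(r[2],1),'z',np.percentile(p[:,2],[5,50,95]).round(4))
                                                                                                                                                                         ~~~~~~~~~~~~~^^^^^^^^^^^^^^^^^^
IndexError: index -1 is out of bounds for axis 0 with size 0
```

View pics/w1.png

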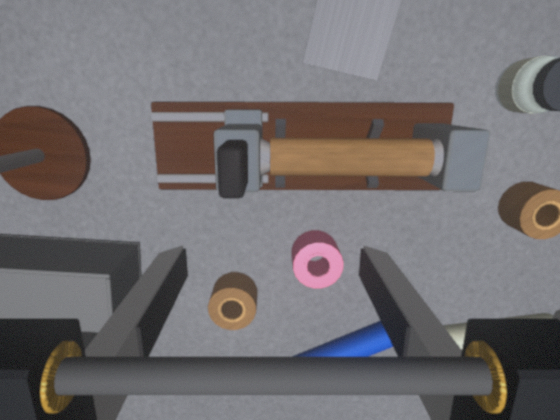

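View pics/t1.png

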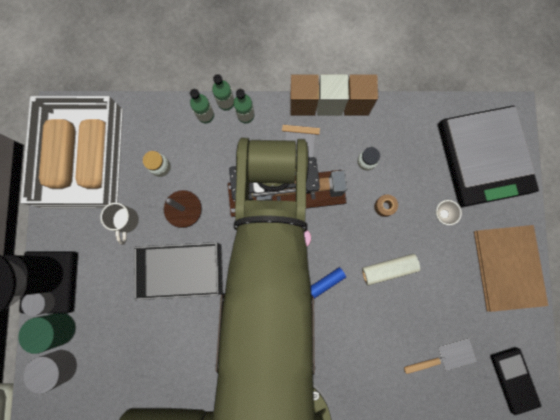

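Wrist view: the black grip is at (232,168) and the brown core between the cones at (350,156). The top view shows no third brown tape where the arm had been hiding the counter. Now I grip the tailstock.

Call:
{"op": "send_rows", "data": {"rows": [{"dx": 8, "dy": -8.5, "dz": 0, "roll": 0.16, "jaw": -1}, {"dx": 8, "dy": -8.5, "dz": 0, "roll": 0, "jaw": -1}, {"dx": 8, "dy": -8.5, "dz": 0, "roll": 0, "jaw": -1}, {"dx": 7.6, "dy": -8.3, "dz": 0, "roll": 0, "jaw": -1}, {"dx": 0, "dy": 0, "dz": 20, "roll": 0, "jaw": -1}, {"dx": 0, "dy": 0, "dz": 26, "roll": 0, "jaw": -1}, {"dx": 0, "dy": 0, "dz": 26, "roll": 0, "jaw": -1}, {"dx": 0, "dy": 0, "dz": 26, "roll": 0, "jaw": -1}, {"dx": 0, "dy": 0, "dz": 22, "roll": 0, "jaw": -1}, {"dx": 0, "dy": 0, "dz": 0, "roll": 0, "jaw": -1}, {"dx": 0, "dy": 0, "dz": 0, "roll": 0, "jaw": 0}, {"dx": 0, "dy": 0, "dz": 0, "roll": 0, "jaw": 0}], "force": 25}}

```text
time_s: 3.08
ee_pos: [0.6259, 0.062, 0.1321]
eef_rot: [3.141, -0.002, 0.116]
force: [-0.6, 0.2, 0.6]
grip_width: 0.0838
grip_force: 0.0
```

Call:
{"op": "send_rows", "data": {"rows": [{"dx": 0, "dy": 0, "dz": 0, "roll": 0, "jaw": 1}, {"dx": 0, "dy": 0, "dz": 0, "roll": 0, "jaw": 1}, {"dx": 0, "dy": 0, "dz": 0, "roll": 0, "jaw": 1}, {"dx": 0, "dy": 0, "dz": 0, "roll": 0, "jaw": 1}, {"dx": 0, "dy": 0, "dz": 0, "roll": 0, "jaw": 1}, {"dx": 0, "dy": 0, "dz": 0, "roll": 0, "jaw": 1}, {"dx": 0, "dy": 0, "dz": 0, "roll": 0, "jaw": 1}, {"dx": 0, "dy": 0, "dz": 0, "roll": 0, "jaw": 1}]}}

```text
time_s: 3.75
ee_pos: [0.6251, 0.0618, 0.1304]
eef_rot: [-3.142, 0.0, 0.116]
force: [-0.1, 0.3, 0.1]
grip_width: 0.0308
grip_force: 0.0
```

Call:
{"op": "send_rows", "data": {"rows": [{"dx": 0, "dy": 0, "dz": 0, "roll": 0, "jaw": 1}, {"dx": 0, "dy": 0, "dz": 0, "roll": 0, "jaw": 1}, {"dx": 0, "dy": 0, "dz": 0, "roll": 0, "jaw": 1}, {"dx": 0, "dy": -4, "dz": 0, "roll": 0, "jaw": 1}, {"dx": 0, "dy": -10, "dz": 0, "roll": 0, "jaw": 1}, {"dx": 0, "dy": -12, "dz": 0, "roll": 0, "jaw": 1}, {"dx": 0, "dy": -12, "dz": 0, "roll": 0, "jaw": 1}, {"dx": 0, "dy": -12, "dz": 0, "roll": 0, "jaw": 1}, {"dx": 0, "dy": -12, "dz": 0, "roll": 0, "jaw": 1}, {"dx": 0, "dy": -8, "dz": 0, "roll": 0, "jaw": 1}, {"dx": 0, "dy": -2, "dz": 0, "roll": 0, "jaw": 1}, {"dx": 0, "dy": 0, "dz": 0, "roll": 0, "jaw": 1}]}}

```text
time_s: 4.75
ee_pos: [0.6165, 0.1342, 0.1304]
eef_rot: [-3.141, 0.0, 0.117]
force: [-1.3, 4.0, 0.7]
grip_width: 0.0197
grip_force: 25.0
```

Call:
{"op": "send_rows", "data": {"rows": [{"dx": 0, "dy": -1, "dz": 0, "roll": 0, "jaw": 1}, {"dx": 0, "dy": -1, "dz": 0, "roll": 0, "jaw": 1}, {"dx": 0, "dy": 0, "dz": 0, "roll": 0, "jaw": 1}]}}

```text
time_s: 5.0
ee_pos: [0.6165, 0.1345, 0.1305]
eef_rot: [3.141, 0.0, 0.116]
force: [-3.0, -5.5, 1.2]
grip_width: 0.0202
grip_force: 25.0
```

The tailstock is at its open stop. Next I release it, rise, turn across the core and look.

Call:
{"op": "send_rows", "data": {"rows": [{"dx": 0, "dy": 0.5, "dz": 0, "roll": 0, "jaw": -0.3}, {"dx": 0, "dy": 0.5, "dz": 0, "roll": 0, "jaw": -0.3}, {"dx": 0, "dy": 0, "dz": 0, "roll": 0, "jaw": -0.3}, {"dx": 0, "dy": 0, "dz": 0, "roll": 0, "jaw": -0.3}, {"dx": 0, "dy": 0, "dz": -15, "roll": 0, "jaw": -0.3}, {"dx": 0, "dy": 0, "dz": -25, "roll": 0, "jaw": -1}, {"dx": 0, "dy": 0, "dz": -35, "roll": 0, "jaw": -1}, {"dx": 0, "dy": 0, "dz": -30, "roll": 0, "jaw": -1}, {"dx": 0, "dy": 35, "dz": -20, "roll": -7.1, "jaw": -1}, {"dx": 0, "dy": 0, "dz": 0, "roll": -7.1, "jaw": -1}, {"dx": 0, "dy": 0, "dz": 0, "roll": -7.1, "jaw": -1}, {"dx": 0, "dy": 0, "dz": 0, "roll": -7.1, "jaw": -1}]}}

```text
time_s: 6.0
ee_pos: [0.6208, 0.0991, 0.2559]
eef_rot: [3.141, -0.001, 0.617]
force: [1.2, -0.9, -1.3]
grip_width: 0.0933
grip_force: 0.0
```

Call:
{"op": "send_rows", "data": {"rows": [{"dx": 0, "dy": 0, "dz": 0, "roll": -7.1, "jaw": -1}, {"dx": 0, "dy": 0, "dz": 0, "roll": -7.1, "jaw": -1}, {"dx": 0, "dy": 0, "dz": 0, "roll": -7.1, "jaw": -1}, {"dx": 0, "dy": 0, "dz": 0, "roll": -7.1, "jaw": -1}, {"dx": 0, "dy": 0, "dz": 0, "roll": -7.1, "jaw": -1}, {"dx": 0, "dy": 0, "dz": 0, "roll": -7.1, "jaw": -1}, {"dx": 0, "dy": 0, "dz": 0, "roll": -7.1, "jaw": -1}, {"dx": 0, "dy": 0, "dz": 0, "roll": -7.1, "jaw": -1}, {"dx": 0, "dy": 0, "dz": 0, "roll": 0, "jaw": -1}]}}

```text
time_s: 6.75
ee_pos: [0.6207, 0.0996, 0.2555]
eef_rot: [3.141, -0.0, 1.609]
force: [0.1, -0.3, 0.5]
grip_width: 0.094
grip_force: 0.0
```

```bash
python3 -c "
from h import *
go(.6373,-.0392,.25,96.8)
c=cam('wrist'); save(c,'w2.png'); np.savez('w2.npz',W=pts(c),f=c['frame']); print(-c['R'].T@c['t'])
W=pts(c); t=np.radians(6.8); D=W-[.6373,-.0392,0]; X=D[...,0]*np.cos(t)+D[...,1]*np.sin(t); Y=-D[...,0]*np.sin(t)+D[...,1]*np.cos(t); Z=W[...,2]
m=(abs(X)<40)&(abs(X)<.04)&(Z>.06)&(Z<.11)&(Y>-.05)&(Y<.09)
for a in np.arange(-.05,.13,.01):
    s=(abs(X)<.04)&(Z>.03)&(Z<.11)&(abs(Y-a)<.005)
    if s.sum()>5:
        z=Z[s]; x=X[s]; k=z>np.percentile(z,97)-.012
        print(a.round(3),s.sum(),'top',np.percentile(z,95).round(4),'x',x[k].min().round(4),x[k].max().round(4))
"
```

```text
at [0.6207 0.0996 0.2555] yaw 92.21 | roll -4.59 dx -139.8 dy 0.1 dz 5.5
[0.61668216 0.18455433 0.43436644]
-0.05 179 top 0.0975 x -0.0175 0.0152
-0.04 291 top 0.0969 x -0.0179 0.0155
-0.03 531 top 0.0957 x -0.0171 0.0154
-0.02 257 top 0.0951 x -0.0173 0.0157
-0.01 258 top 0.094 x -0.0176 0.0154
0.0 270 top 0.093 x -0.0175 0.0151
0.01 269 top 0.0918 x -0.0172 0.0155
0.02 272 top 0.0909 x -0.0173 0.0153
0.03 277 top 0.0897 x -0.0172 0.0156
0.04 284 top 0.0887 x -0.017 0.0155
0.05 281 top 0.0875 x -0.0172 0.015
0.06 476 top 0.0863 x -0.0176 0.0155
0.07 692 top 0.085 x -0.0176 0.0152
0.08 100 top 0.084 x -0.0159 0.0133
0.09 60 top 0.0317 x -0.0388 0.0354
0.1 62 top 0.032 x -0.0384 0.0359
0.11 54 top 0.0315 x -0.0375 0.0362
0.12 47 top 0.0319 x -0.0384 0.0359
```

View pics/w2.png

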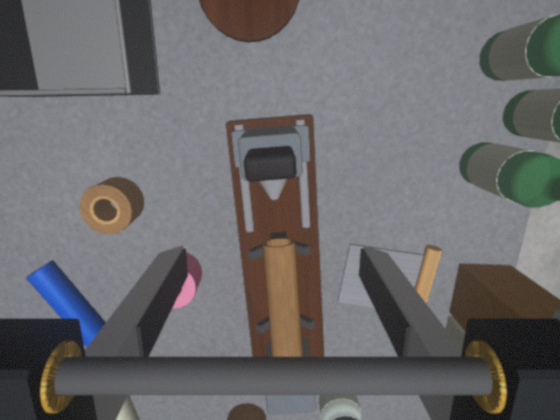

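Wrist view: with the tailstock open (grip at (268,163)), the core at (282,290) has sagged towards the tail rest by 6.4°. Now I grip it near its middle.

Call:
{"op": "send_rows", "data": {"rows": [{"dx": 0, "dy": 0, "dz": 0, "roll": -4.6, "jaw": -1}, {"dx": -22, "dy": -0.5, "dz": 0, "roll": 0, "jaw": -1}, {"dx": -33, "dy": -0.5, "dz": 0, "roll": 0, "jaw": -1}, {"dx": -33, "dy": 0, "dz": 0, "roll": 0, "jaw": -1}, {"dx": -30, "dy": 0, "dz": 10, "roll": 0, "jaw": -1}, {"dx": -16.7, "dy": 0, "dz": 30, "roll": 0, "jaw": -1}, {"dx": 0, "dy": 0, "dz": 35, "roll": 0, "jaw": -1}, {"dx": 0, "dy": 0, "dz": 35, "roll": 0, "jaw": -1}, {"dx": 0, "dy": 0, "dz": 30, "roll": 0, "jaw": -1}, {"dx": 0, "dy": 0, "dz": 20, "roll": 0, "jaw": -1}, {"dx": 0, "dy": 0, "dz": 0, "roll": 0, "jaw": -1}, {"dx": 0, "dy": 0, "dz": 0, "roll": 0, "jaw": -1}]}}

```text
time_s: 7.8
ee_pos: [0.6347, -0.0344, 0.0954]
eef_rot: [-3.14, -0.0, 1.68]
force: [-0.1, 0.0, 1.4]
grip_width: 0.0938
grip_force: 0.0
```

```bash
python3 -c "
from h import *
go(.6357,-.0343,.054,96.8)
print(get_obs()['force'])"
```

```text
at [ 0.6347 -0.0344  0.0954] yaw 96.28 | roll -0.52 dx -0.0 dy 1.0 dz 41.4
[-0.07633736  0.04685676  1.41349545]
```

Call:
{"op": "send_rows", "data": {"rows": [{"dx": 0, "dy": 1, "dz": 15, "roll": -0.5, "jaw": -1}, {"dx": 0, "dy": 0, "dz": 16, "roll": 0, "jaw": -0.3}, {"dx": 0, "dy": 0, "dz": 10, "roll": 0, "jaw": -0.3}, {"dx": 0, "dy": 0, "dz": 0, "roll": 0, "jaw": 0}, {"dx": 0, "dy": 0, "dz": 0, "roll": 0, "jaw": 0.5}, {"dx": 0, "dy": 0, "dz": 0, "roll": 0, "jaw": 0.5}, {"dx": 0, "dy": 0, "dz": 0, "roll": 0, "jaw": 0.5}, {"dx": 0, "dy": 0, "dz": 0, "roll": 0, "jaw": 0.5}, {"dx": 0, "dy": 0, "dz": 0, "roll": 0, "jaw": 0.5}, {"dx": 0, "dy": 0, "dz": 0, "roll": 0, "jaw": 0.5}, {"dx": 0, "dy": 0, "dz": 0, "roll": 0, "jaw": 0.5}, {"dx": 0, "dy": 0, "dz": 0, "roll": 0, "jaw": 0.5}], "force": 8}}

```text
time_s: 8.8
ee_pos: [0.6363, -0.0343, 0.0549]
eef_rot: [3.14, 0.0, 1.692]
force: [3.3, 0.4, 1.7]
grip_width: 0.0347
grip_force: 8.0
```

Call:
{"op": "send_rows", "data": {"rows": [{"dx": 4, "dy": 0, "dz": 0, "roll": 0, "jaw": 0.5}, {"dx": 8, "dy": 0, "dz": 0, "roll": 0, "jaw": 0.5}, {"dx": 8, "dy": 0, "dz": 0, "roll": 0, "jaw": 0.5}, {"dx": 8, "dy": 0, "dz": 0, "roll": 0, "jaw": 0.5}, {"dx": 6, "dy": 0, "dz": 0, "roll": 0, "jaw": 0.5}, {"dx": 0, "dy": 0, "dz": 0, "roll": 0, "jaw": 0.5}, {"dx": 0, "dy": 0, "dz": -10, "roll": 0, "jaw": 0.5}, {"dx": 0, "dy": 0, "dz": -25, "roll": 0, "jaw": 0.5}, {"dx": 0, "dy": 0, "dz": -35, "roll": 0, "jaw": 0.5}, {"dx": 0, "dy": 0, "dz": -35, "roll": 0, "jaw": 0.5}, {"dx": 0, "dy": 0, "dz": -35, "roll": 0, "jaw": 0.5}, {"dx": 0, "dy": 0, "dz": -30, "roll": 0, "jaw": 0.5}], "force": 12}}

```text
time_s: 9.8
ee_pos: [0.6317, -0.0009, 0.228]
eef_rot: [3.14, 0.0, 1.692]
force: [0.0, 0.4, -0.5]
grip_width: 0.0349
grip_force: 12.0
```

```bash
python3 -c "
from h import *
print(get_obs()['grip_width'])
go(.4115,.2925,.15,93.1)"
```

```text
0.034922186059656066
at [ 0.6317 -0.0009  0.228 ] yaw 96.94 | roll 3.84 dx 304.9 dy -204.0 dz 78.0
```

Call:
{"op": "send_rows", "data": {"rows": [{"dx": 0, "dy": 0, "dz": 0, "roll": 3.8, "jaw": 0.5}, {"dx": 15, "dy": -10, "dz": 0, "roll": 0, "jaw": 0.5}, {"dx": 29, "dy": -19.4, "dz": 0, "roll": 0, "jaw": 0.5}, {"dx": 29, "dy": -19.4, "dz": 0, "roll": 0, "jaw": 0.5}, {"dx": 29, "dy": -19.4, "dz": 0, "roll": 0, "jaw": 0.5}, {"dx": 29, "dy": -19.4, "dz": 0, "roll": 0, "jaw": 0.5}, {"dx": 29, "dy": -19.4, "dz": 0, "roll": 0, "jaw": 0.5}, {"dx": 29, "dy": -19.4, "dz": 0, "roll": 0, "jaw": 0.5}, {"dx": 29, "dy": -19.4, "dz": 0, "roll": 0, "jaw": 0.5}, {"dx": 29, "dy": -19.4, "dz": 0, "roll": 0, "jaw": 0.5}, {"dx": 29, "dy": -19.4, "dz": 0, "roll": 0, "jaw": 0.5}, {"dx": 29, "dy": -19.4, "dz": 0, "roll": 0, "jaw": 0.5}]}}

```text
time_s: 10.8
ee_pos: [0.4101, 0.2936, 0.2254]
eef_rot: [3.141, -0.0, 1.625]
force: [0.8, -0.5, -0.5]
grip_width: 0.0344
grip_force: 12.0
```

Call:
{"op": "send_rows", "data": {"rows": [{"dx": 0, "dy": 0, "dz": 0, "roll": 0, "jaw": 0.5}]}}

```text
time_s: 10.88
ee_pos: [0.4084, 0.2959, 0.2255]
eef_rot: [3.141, -0.001, 1.63]
force: [-0.1, -0.1, -0.6]
grip_width: 0.0347
grip_force: 12.0
```

```bash
python3 -c "
from h import *
print(get_obs()['grip_width'])
go(.4115,.2925,.036,93.1)"
```

```text
0.03471840017575339
at [0.4084 0.2959 0.2255] yaw 93.36 | roll 0.26 dx -3.6 dy 2.9 dz 189.5
```

Call:
{"op": "send_rows", "data": {"rows": [{"dx": -3, "dy": 3, "dz": 10, "roll": 0.2, "jaw": 0.5}, {"dx": 0, "dy": 0, "dz": 30, "roll": 0, "jaw": 0.5}, {"dx": 0, "dy": 0, "dz": 35, "roll": 0, "jaw": 0.5}, {"dx": 0, "dy": 0, "dz": 35, "roll": 0, "jaw": 0.5}, {"dx": 0, "dy": 0, "dz": 35, "roll": 0, "jaw": 0.5}, {"dx": 0, "dy": 0, "dz": 25, "roll": 0, "jaw": 0.5}, {"dx": 0, "dy": 0, "dz": 15, "roll": 0, "jaw": 0.5}, {"dx": 0, "dy": 0, "dz": 0, "roll": 0, "jaw": 0.5}, {"dx": 0, "dy": 0, "dz": 0, "roll": 0, "jaw": -0.1}, {"dx": 0, "dy": 0, "dz": 0, "roll": 0, "jaw": -0.2}, {"dx": 0, "dy": 0, "dz": 0, "roll": 0, "jaw": -0.3}, {"dx": 0, "dy": 0, "dz": 0, "roll": 0, "jaw": -0.3}]}}

```text
time_s: 11.88
ee_pos: [0.415, 0.29, 0.0406]
eef_rot: [3.14, -0.001, 1.622]
force: [-0.7, 0.4, -0.1]
grip_width: 0.0578
grip_force: 0.0
```

Call:
{"op": "send_rows", "data": {"rows": [{"dx": 0, "dy": 0, "dz": -10, "roll": 0, "jaw": -0.3}, {"dx": 0, "dy": 0, "dz": -25, "roll": 0, "jaw": -0.3}, {"dx": 0, "dy": 0, "dz": -35, "roll": 0, "jaw": -0.3}, {"dx": 0, "dy": 0, "dz": -38, "roll": 0, "jaw": -1}, {"dx": 0, "dy": 0, "dz": -38, "roll": 0, "jaw": -1}, {"dx": 0, "dy": 0, "dz": -38, "roll": 0, "jaw": -1}, {"dx": 0, "dy": 0, "dz": -30, "roll": 0, "jaw": -1}, {"dx": 0, "dy": 0, "dz": 0, "roll": 0, "jaw": -1}]}}

```text
time_s: 12.55
ee_pos: [0.4156, 0.2907, 0.261]
eef_rot: [3.132, -0.005, 1.623]
force: [0.3, -0.1, 0.5]
grip_width: 0.0909
grip_force: 0.0
```

```bash
python3 -c "
from h import *
c=cam('wrist'); save(c,'w3.png'); W=pts(c); f=c['frame'].astype(int)
m=(W[...,0]>.35)&(W[...,0]<.475)&(W[...,1]>.19)&(W[...,1]<.395)&(f[...,0]-f[...,2]>50); p=W[m]; print(m.sum(),p.mean(0) if m.sum() else 0)
c=cam('top'); np.savez('top0.npz',W=pts(c),f=c['frame']); save(c,'t3.png')
go(.4159,-.288,.2,105)"; python3 m.py 2>/dev/null| egrep 'tape|roll'
```

```text
4445 [0.41346347 0.29358171 0.11954371]
at [0.4144 0.29   0.2551] yaw 92.97 | roll -12.03 dx -558.7 dy -148.2 dz 55.1
tapeA 302 mean [ 0.594  -0.2813  0.0438] rect [ 594.9 -281.8] [56.8 57.7] 44.6 z [0.0395 0.0438 0.0479]
tapeB 301 mean [0.4309 0.0588 0.0445] rect [431.   58.5] [56.5 57.9] 45.3 z [0.0407 0.0445 0.0487]
roll 1025 mean [ 0.4158 -0.2863  0.0459] rect [ 415.5 -287.9] [ 50.7 150.4] 15.2 z [0.0347 0.0472 0.0532]
```

View pics/w3.png

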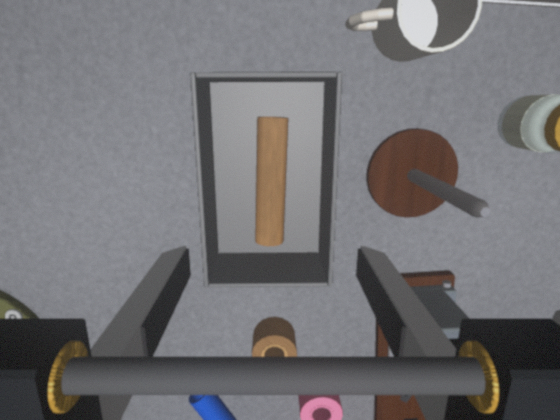

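The core lies flat in the bin at (271,181). Next is the white roll at (0.4156,-0.288), with its axis 15° off y.

Call:
{"op": "send_rows", "data": {"rows": [{"dx": 0, "dy": 0, "dz": 0, "roll": -6, "jaw": -1}, {"dx": 0, "dy": 0, "dz": 0, "roll": -6, "jaw": -1}, {"dx": -20, "dy": -5.3, "dz": 0, "roll": 0, "jaw": -1}, {"dx": -36, "dy": -9.5, "dz": 0, "roll": 0, "jaw": -1}, {"dx": -36, "dy": -9.5, "dz": 0, "roll": 0, "jaw": -1}, {"dx": -36, "dy": -9.5, "dz": 0, "roll": 0, "jaw": -1}, {"dx": -36, "dy": -9.5, "dz": 0, "roll": 0, "jaw": -1}, {"dx": -36, "dy": -9.5, "dz": 0, "roll": 0, "jaw": -1}, {"dx": -36, "dy": -9.5, "dz": 0, "roll": 0, "jaw": -1}, {"dx": -36, "dy": -9.5, "dz": 0, "roll": 0, "jaw": -1}, {"dx": -36, "dy": -9.5, "dz": 0, "roll": 0, "jaw": -1}, {"dx": -36, "dy": -9.5, "dz": 0, "roll": 0, "jaw": -1}]}}

```text
time_s: 13.65
ee_pos: [0.4144, -0.0675, 0.2526]
eef_rot: [-3.14, -0.001, 1.832]
force: [1.6, -0.3, 0.1]
grip_width: 0.0939
grip_force: 0.0
```

Call:
{"op": "send_rows", "data": {"rows": [{"dx": -36, "dy": -9.5, "dz": 0, "roll": 0, "jaw": -1}, {"dx": -36, "dy": -9.5, "dz": 0, "roll": 0, "jaw": -1}, {"dx": -36, "dy": -9.5, "dz": 0, "roll": 0, "jaw": -1}, {"dx": -36, "dy": -9.5, "dz": 0, "roll": 0, "jaw": -1}, {"dx": -36, "dy": -9.5, "dz": 0, "roll": 0, "jaw": -1}, {"dx": -20, "dy": -9, "dz": 0, "roll": 0, "jaw": -1}, {"dx": 0, "dy": 0, "dz": 0, "roll": 0, "jaw": -1}, {"dx": 0, "dy": 0, "dz": 0, "roll": 0, "jaw": -1}]}}

```text
time_s: 14.32
ee_pos: [0.4118, -0.274, 0.2522]
eef_rot: [-3.14, -0.002, 1.83]
force: [0.2, 0.7, 0.0]
grip_width: 0.0942
grip_force: 0.0
```

```bash
python3 -c "
from h import *
c=cam('wrist'); W=pts(c); f=c['frame'].astype(int)
m=(abs(W[...,0]-.416)<.06)&(abs(W[...,1]+.288)<.1)&(W[...,2]>.025)&(W[...,2]<.06); p=W[m]
print(m.sum(),cv2.minAreaRect((p[:,:2]*1000).astype(np.float32)))
go(.4156,-.288,.009,105)"
```

```text
5859 ((414.15704345703125, -290.0274353027344), (51.67264175415039, 150.0404510498047), 15.265830039978027)
at [ 0.4121 -0.2732  0.2525] yaw 104.92 | roll -0.08 dx -15.2 dy -0.5 dz 243.5
```

Call:
{"op": "send_rows", "data": {"rows": [{"dx": -8, "dy": -0.7, "dz": 0, "roll": 0, "jaw": -1}, {"dx": -8, "dy": -0.7, "dz": 20, "roll": 0, "jaw": -1}, {"dx": 0, "dy": 0, "dz": 35, "roll": 0, "jaw": -1}, {"dx": 0, "dy": 0, "dz": 36, "roll": 0, "jaw": -1}, {"dx": 0, "dy": 0, "dz": 36, "roll": 0, "jaw": -1}, {"dx": 0, "dy": 0, "dz": 36, "roll": 0, "jaw": -1}, {"dx": 0, "dy": 0, "dz": 30, "roll": 0, "jaw": -1}, {"dx": 0, "dy": 0, "dz": 20, "roll": 0, "jaw": -1}, {"dx": 0, "dy": 0, "dz": 0, "roll": 0, "jaw": -1}, {"dx": 0, "dy": 0, "dz": 0, "roll": 0, "jaw": -1}]}}

```text
time_s: 15.2
ee_pos: [0.4154, -0.2889, 0.0405]
eef_rot: [-3.141, -0.001, 1.833]
force: [0.2, 1.1, 0.5]
grip_width: 0.0937
grip_force: 0.0
```

```bash
python3 -c "
from h import *
go(.4148,-.289,.009,105)"
```

```text
at [ 0.4154 -0.2889  0.0405] yaw 105.02 | roll 0.02 dx 0.1 dy -0.6 dz 31.5
```

Call:
{"op": "send_rows", "data": {"rows": [{"dx": 0, "dy": -0.5, "dz": 16, "roll": 0, "jaw": -1}, {"dx": 0, "dy": 0, "dz": 12, "roll": 0, "jaw": -0.3}, {"dx": 0, "dy": 0, "dz": 3, "roll": 0, "jaw": -0.3}, {"dx": 0, "dy": 0, "dz": 0, "roll": 0, "jaw": 0.3}, {"dx": 0, "dy": 0, "dz": 0, "roll": 0, "jaw": 0.5}, {"dx": 0, "dy": 0, "dz": 0, "roll": 0, "jaw": 0.5}, {"dx": 0, "dy": 0, "dz": 0, "roll": 0, "jaw": 0.5}, {"dx": 0, "dy": 0, "dz": 0, "roll": 0, "jaw": 0.5}, {"dx": 0, "dy": 0, "dz": 0, "roll": 0, "jaw": 0.5}, {"dx": 0, "dy": 0, "dz": 0, "roll": 0, "jaw": 0.5}], "force": 20}}

```text
time_s: 16.03
ee_pos: [0.4152, -0.2899, 0.0102]
eef_rot: [3.141, 0.001, 1.832]
force: [0.1, 2.2, 6.8]
grip_width: 0.0523
grip_force: 20.0
```

Call:
{"op": "send_rows", "data": {"rows": [{"dx": 0, "dy": 0, "dz": -10, "roll": 0, "jaw": 0.5}, {"dx": 0, "dy": 0, "dz": -25, "roll": 0, "jaw": 0.5}, {"dx": 0, "dy": 0, "dz": -35, "roll": 0, "jaw": 0.5}, {"dx": 0, "dy": 0, "dz": -38, "roll": 0, "jaw": 0.5}, {"dx": 0, "dy": 0, "dz": -38, "roll": 0, "jaw": 0.5}, {"dx": 0, "dy": 0, "dz": -38, "roll": 0, "jaw": 0.5}, {"dx": 0, "dy": 0, "dz": -25, "roll": 0, "jaw": 0.5}, {"dx": 0, "dy": 0, "dz": 0, "roll": 4.1, "jaw": 0.5}, {"dx": 0, "dy": 0, "dz": 0, "roll": 4.1, "jaw": 0.5}, {"dx": 0, "dy": 0, "dz": 0, "roll": 0, "jaw": 0.5}]}}

```text
time_s: 16.87
ee_pos: [0.4146, -0.2895, 0.2193]
eef_rot: [3.141, 0.0, 1.685]
force: [0.1, 1.0, -1.7]
grip_width: 0.0519
grip_force: 20.0
```

```bash
python3 -c "
from h import *
go(.6363-.037*.1184,-.0395+.037*.993,.2,96.8); print(get_obs()['force'])
c=cam('top'); W=pts(c); m=(abs(W[...,0]-.416)<.15)&(abs(W[...,1]+.288)<.15)&(W[...,2]>.19)&(W[...,2]<.26)&(c['frame'].min(-1)>120); p=W[m]; print(m.sum(), p.min(0) if m.sum() else 0, p.max(0) if m.sum() else 0)
c=cam('wrist'); save(c,'w4.png')
c=cam('scene'); save(c,'s4.png',s=1.4)
"
```

```text
at [ 0.4146 -0.2895  0.2193] yaw 96.56 | roll -0.24 dx 259.0 dy 249.8 dz 19.3
[ 0.05669822  0.96340859 -1.65221572]
516 [ 0.38221995 -0.27951205  0.23292093] [ 0.43665992 -0.21196044  0.25999897]
```

View pics/s4.png

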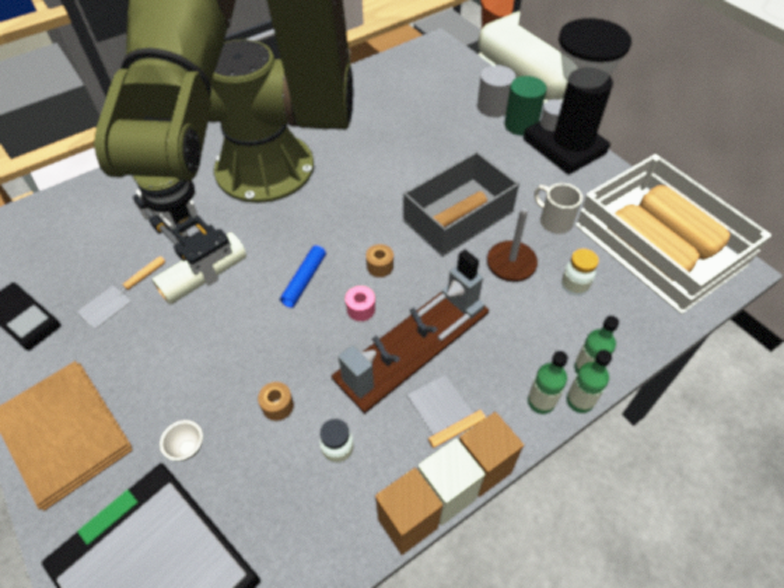

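The scene shows the roll held level at (200,268), the core in the bin at (462,210) and the dispenser open. I carry the roll over the load spot.

Call:
{"op": "send_rows", "data": {"rows": [{"dx": 15, "dy": 14.5, "dz": 0, "roll": -0.2, "jaw": 0.5}, {"dx": 26, "dy": 25, "dz": 0, "roll": 0, "jaw": 0.5}, {"dx": 26, "dy": 25, "dz": 0, "roll": 0, "jaw": 0.5}, {"dx": 26, "dy": 25, "dz": 0, "roll": 0, "jaw": 0.5}, {"dx": 26, "dy": 25, "dz": 0, "roll": 0, "jaw": 0.5}, {"dx": 26, "dy": 25, "dz": 0, "roll": 0, "jaw": 0.5}, {"dx": 26, "dy": 25, "dz": 0, "roll": 0, "jaw": 0.5}, {"dx": 26, "dy": 25, "dz": 0, "roll": 0, "jaw": 0.5}, {"dx": 26, "dy": 25, "dz": 0, "roll": 0, "jaw": 0.5}, {"dx": 26, "dy": 25, "dz": 0, "roll": 0, "jaw": 0.5}, {"dx": 10, "dy": 10, "dz": 0, "roll": 0, "jaw": 0.5}, {"dx": 0, "dy": 0, "dz": 0, "roll": 0, "jaw": 0.5}]}}

```text
time_s: 18.02
ee_pos: [0.6321, 0.0005, 0.2173]
eef_rot: [-3.14, -0.001, 1.697]
force: [-0.3, -0.2, -1.8]
grip_width: 0.0522
grip_force: 20.0
```

Call:
{"op": "send_rows", "data": {"rows": [{"dx": 0, "dy": 0, "dz": 0, "roll": 0, "jaw": 0.5}, {"dx": 0, "dy": 0, "dz": 0, "roll": 0, "jaw": 0.5}]}}

```text
time_s: 18.18
ee_pos: [0.6307, -0.003, 0.2182]
eef_rot: [-3.141, 0.0, 1.693]
force: [-1.3, -0.5, -0.7]
grip_width: 0.0522
grip_force: 20.0
```

```bash
python3 -c "
from h import *
go(.6363-.037*.1184,-.0395+.037*.993,.065,96.8)
c=cam('wrist'); W=pts(c); save(c,'w5.png')
t=np.radians(6.8); D=W-[.6363,-.0395,0]; X=D[...,0]*np.cos(t)+D[...,1]*np.sin(t); Y=-D[...,0]*np.sin(t)+D[...,1]*np.cos(t); Z=W[...,2]
for nm,s in (('roll',(Z>.2)&(Z<.28)&(abs(X)<.06)&(c['frame'].min(-1)>110)),('grip',(Z>.155)&(Z<.18)&(abs(X)<.05)),('rests',(Z>.05)&(Z<.08)&(abs(X)<.045)&(abs(Y)<.09))):
    if s.sum()>5: print(nm,s.sum(),np.percentile(X[s],[1,50,99]).round(4),np.percentile(Y[s],[1,50,99]).round(4),np.percentile(Z[s],[1,50,99]).round(4))
"
```

```text
at [ 0.6307 -0.003   0.2182] yaw 96.99 | roll 0.19 dx 0.1 dy 1.3 dz 153.2
roll 25805 [-0.0259 -0.0022  0.0216] [-0.0309  0.0615  0.1099] [0.2415 0.256  0.2594]
grip 1656 [-0.0191  0.0001  0.0194] [0.1652 0.1702 0.1762] [0.1558 0.165  0.1671]
```

View pics/w5.png

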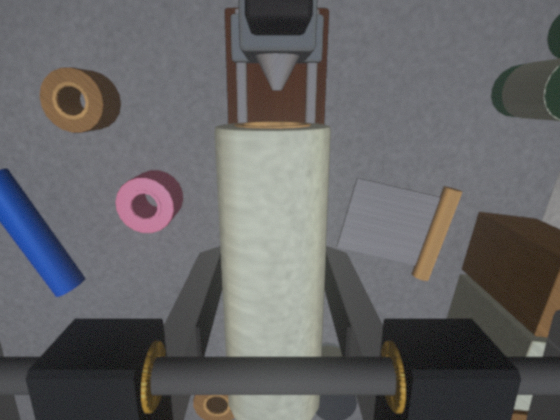

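The wrist view shows the roll hanging above the rests. Its tail end is at Y≈110 mm and the tail cone tip is at (277,88), so it clears. Lowering.

Call:
{"op": "send_rows", "data": {"rows": [{"dx": 0, "dy": 1.7, "dz": 15, "roll": 0.2, "jaw": 0.5}, {"dx": 0, "dy": 0, "dz": 30, "roll": 0, "jaw": 0.5}, {"dx": 0, "dy": 0, "dz": 35, "roll": 0, "jaw": 0.5}, {"dx": 0, "dy": 0, "dz": 30, "roll": 0, "jaw": 0.5}, {"dx": 0, "dy": 0, "dz": 15, "roll": 0, "jaw": 0.5}, {"dx": 0, "dy": 0, "dz": 10, "roll": 0, "jaw": 0.5}, {"dx": 0, "dy": 0, "dz": 6, "roll": 0, "jaw": 0.5}, {"dx": 0, "dy": 0, "dz": 0, "roll": 0, "jaw": 0.5}, {"dx": 0, "dy": 0, "dz": 0, "roll": 0, "jaw": 0.5}]}}

```text
time_s: 18.98
ee_pos: [0.6333, -0.0025, 0.0786]
eef_rot: [3.14, 0.0, 1.688]
force: [0.2, 0.1, -2.0]
grip_width: 0.0523
grip_force: 20.0
```

```bash
python3 -c "
from h import *
go(.6363-.037*.1184,-.0395+.037*.993,.065,96.8);print(get_obs()['force'])"
```

```text
at [ 0.6333 -0.0025  0.0786] yaw 96.74 | roll -0.06 dx -0.1 dy -1.4 dz 13.6
[ 0.18405731  0.13360747 -1.98724833]
```

Call:
{"op": "send_rows", "data": {"rows": [{"dx": 0, "dy": 0, "dz": 4, "roll": 0, "jaw": 0.5}, {"dx": 0, "dy": 0, "dz": 4, "roll": 0, "jaw": 0.5}, {"dx": 0, "dy": 0, "dz": 3, "roll": 0, "jaw": 0.5}, {"dx": 0, "dy": 0, "dz": 2, "roll": 0, "jaw": 0.5}, {"dx": 0, "dy": 0, "dz": 0, "roll": 0, "jaw": 0.5}, {"dx": 0, "dy": 0, "dz": 0, "roll": 0, "jaw": 0.5}]}}

```text
time_s: 19.48
ee_pos: [0.6332, -0.0021, 0.0651]
eef_rot: [3.14, 0.0, 1.689]
force: [-0.8, 0.4, 4.3]
grip_width: 0.0518
grip_force: 20.0
```

Call:
{"op": "send_rows", "data": {"rows": [{"dx": 0, "dy": 0, "dz": 0, "roll": 0, "jaw": -0.3}, {"dx": 0, "dy": 0, "dz": 0, "roll": 0, "jaw": -0.5}, {"dx": 0, "dy": 0, "dz": 0, "roll": 0, "jaw": -0.6}, {"dx": 0, "dy": 0, "dz": 0, "roll": 0, "jaw": -0.6}, {"dx": 0, "dy": 0, "dz": -10, "roll": 0, "jaw": -0.6}, {"dx": 0, "dy": 0, "dz": -25, "roll": 0, "jaw": -0.6}, {"dx": 0, "dy": 0, "dz": -35, "roll": 0, "jaw": -1}, {"dx": 0, "dy": 0, "dz": -38, "roll": 0, "jaw": -1}, {"dx": 0, "dy": 0, "dz": -38, "roll": 0, "jaw": -1}, {"dx": 0, "dy": 0, "dz": -38, "roll": 0, "jaw": -1}, {"dx": 0, "dy": 0, "dz": -15, "roll": 0, "jaw": -1}, {"dx": 0, "dy": 0, "dz": 0, "roll": 0, "jaw": -1}]}}

```text
time_s: 20.48
ee_pos: [0.6337, -0.0022, 0.2691]
eef_rot: [3.134, 0.001, 1.689]
force: [-0.1, -0.4, 0.1]
grip_width: 0.0937
grip_force: 0.0
```

```bash
python3 -c "
from h import *
go(.6165,.1345,.25,6.8)
c=cam('wrist'); W=pts(c); save(c,'w6.png')
t=np.radians(6.8); D=W-[.6363,-.0395,0]; X=D[...,0]*np.cos(t)+D[...,1]*np.sin(t); Y=-D[...,0]*np.sin(t)+D[...,1]*np.cos(t); Z=W[...,2]
for a in np.arange(-.045,.12,.01):
    s=(abs(X)<.04)&(Z>.03)&(Z<.14)&(abs(Y-a)<.005)
    if s.sum()>5:
        z=Z[s]; x=X[s]; k=z>np.percentile(z,95)-.02
        print(a.round(3),s.sum(),'top',np.percentile(z,95).round(4),'x',x[k].min().round(4),x[k].max().round(4))
"
```

```text
at [ 0.6337 -0.0022  0.2691] yaw 96.76 | roll 89.96 dx -0.9 dy -137.8 dz 19.1
-0.035 377 top 0.1059 x -0.0248 0.0239
-0.025 479 top 0.1059 x -0.0247 0.0238
-0.015 422 top 0.1062 x -0.0245 0.0248
-0.005 432 top 0.106 x -0.0243 0.0247
0.005 451 top 0.1059 x -0.0251 0.0245
0.015 452 top 0.106 x -0.025 0.0243
0.025 465 top 0.106 x -0.0247 0.024
0.035 487 top 0.106 x -0.0245 0.0238
0.045 488 top 0.1061 x -0.0243 0.0237
0.055 526 top 0.106 x -0.0251 0.0246
0.065 657 top 0.1057 x -0.025 0.0245
0.075 547 top 0.1061 x -0.0247 0.0243
0.085 602 top 0.1057 x -0.0245 0.024
0.095 629 top 0.1059 x -0.0252 0.0239
0.105 630 top 0.1058 x -0.0251 0.0247
0.115 247 top 0.1051 x -0.025 0.0233
```

The roll lies level in the rests, with its top at 106 mm as it should be. I return to the tailstock grip.

Call:
{"op": "send_rows", "data": {"rows": [{"dx": 0, "dy": 0, "dz": 0, "roll": 7.1, "jaw": -1}, {"dx": 0, "dy": 0, "dz": 0, "roll": 7.1, "jaw": -1}, {"dx": 0, "dy": 0, "dz": 0, "roll": 7.1, "jaw": -1}, {"dx": 0, "dy": 0, "dz": 0, "roll": 7.1, "jaw": -1}, {"dx": 0, "dy": 0, "dz": 0, "roll": 7.1, "jaw": -1}, {"dx": 0, "dy": 0, "dz": 0, "roll": 7.1, "jaw": -1}, {"dx": 0, "dy": 0, "dz": 0, "roll": 7.1, "jaw": -1}, {"dx": 0, "dy": 0, "dz": 0, "roll": 7.1, "jaw": -1}, {"dx": 0, "dy": 0, "dz": 0, "roll": 7.1, "jaw": -1}, {"dx": 0, "dy": 0, "dz": 0, "roll": 7.1, "jaw": -1}, {"dx": 0, "dy": 0, "dz": 0, "roll": 7.1, "jaw": -1}, {"dx": 0, "dy": 0, "dz": 0, "roll": 7.1, "jaw": -1}]}}

```text
time_s: 21.53
ee_pos: [0.6323, -0.0022, 0.2617]
eef_rot: [-3.141, 0.003, 0.196]
force: [0.5, -0.7, 0.3]
grip_width: 0.0938
grip_force: 0.0
```

Call:
{"op": "send_rows", "data": {"rows": [{"dx": 0, "dy": 0, "dz": 0, "roll": 4.8, "jaw": -1}, {"dx": 0, "dy": -20, "dz": 0, "roll": 0, "jaw": -1}, {"dx": 0, "dy": -35, "dz": 0, "roll": 0, "jaw": -1}, {"dx": 0, "dy": -35, "dz": 0, "roll": 0, "jaw": -1}, {"dx": 0, "dy": -30, "dz": 0, "roll": 0, "jaw": -1}, {"dx": -1, "dy": -17.8, "dz": 0, "roll": 0, "jaw": -1}, {"dx": 0, "dy": 0, "dz": 0, "roll": 0, "jaw": -1}, {"dx": 0, "dy": 0, "dz": 0, "roll": 0, "jaw": -1}]}}

```text
time_s: 22.2
ee_pos: [0.6151, 0.135, 0.2621]
eef_rot: [3.141, 0.002, 0.119]
force: [1.5, 0.1, 0.7]
grip_width: 0.0942
grip_force: 0.0
```

```bash
python3 -c "
from h import *
go(.6165,.1345,.13,6.8)"
```

```text
at [0.6151 0.135  0.2621] yaw 6.85 | roll 0.05 dx 1.3 dy 0.6 dz 132.1
```

Call:
{"op": "send_rows", "data": {"rows": [{"dx": 1.3, "dy": 0.6, "dz": 20, "roll": 0, "jaw": -1}, {"dx": 0, "dy": 0, "dz": 32, "roll": 0, "jaw": -1}, {"dx": 0, "dy": 0, "dz": 32, "roll": 0, "jaw": -1}, {"dx": 0, "dy": 0, "dz": 30, "roll": 0, "jaw": -1}, {"dx": 0, "dy": 0, "dz": 18, "roll": 0, "jaw": -0.5}, {"dx": 0, "dy": 0, "dz": 0, "roll": 0, "jaw": 0}, {"dx": 0, "dy": 0, "dz": 0, "roll": 0, "jaw": 1}, {"dx": 0, "dy": 0, "dz": 0, "roll": 0, "jaw": 1}, {"dx": 0, "dy": 0, "dz": 0, "roll": 0, "jaw": 1}, {"dx": 0, "dy": 0, "dz": 0, "roll": 0, "jaw": 1}, {"dx": 0, "dy": 0, "dz": 0, "roll": 0, "jaw": 1}, {"dx": 0, "dy": 0, "dz": 0, "roll": 0, "jaw": 1}], "force": 40}}

```text
time_s: 23.2
ee_pos: [0.6171, 0.1341, 0.132]
eef_rot: [-3.142, -0.001, 0.118]
force: [0.1, -0.6, -0.4]
grip_width: 0.0441
grip_force: 0.0
```

Call:
{"op": "send_rows", "data": {"rows": [{"dx": 0, "dy": 0, "dz": 0, "roll": 0, "jaw": 1}, {"dx": 0, "dy": 0, "dz": 0, "roll": 0, "jaw": 1}, {"dx": 0, "dy": 0, "dz": 0, "roll": 0, "jaw": 1}, {"dx": 0, "dy": 0, "dz": 0, "roll": 0, "jaw": 1}]}}

```text
time_s: 23.53
ee_pos: [0.6169, 0.1342, 0.1314]
eef_rot: [-3.142, 0.0, 0.118]
force: [-0.5, 0.2, -0.2]
grip_width: 0.0198
grip_force: 40.0
```

Now I push it home: dy + runs towards the head. I go slowly, first to about 66 mm.

Call:
{"op": "send_rows", "data": {"rows": [{"dx": 0, "dy": 3, "dz": 0, "roll": 0, "jaw": 1}, {"dx": 0, "dy": 6, "dz": 0, "roll": 0, "jaw": 1}, {"dx": 0, "dy": 6, "dz": 0, "roll": 0, "jaw": 1}, {"dx": 0, "dy": 6, "dz": 0, "roll": 0, "jaw": 1}, {"dx": 0, "dy": 6, "dz": 0, "roll": 0, "jaw": 1}, {"dx": 0, "dy": 6, "dz": 0, "roll": 0, "jaw": 1}, {"dx": 0, "dy": 6, "dz": 0, "roll": 0, "jaw": 1}, {"dx": 0, "dy": 6, "dz": 0, "roll": 0, "jaw": 1}, {"dx": 0, "dy": 6, "dz": 0, "roll": 0, "jaw": 1}, {"dx": 0, "dy": 5, "dz": 0, "roll": 0, "jaw": 1}, {"dx": 0, "dy": 4, "dz": 0, "roll": 0, "jaw": 1}, {"dx": 0, "dy": 0, "dz": 0, "roll": 0, "jaw": 1}]}}

```text
time_s: 24.53
ee_pos: [0.6241, 0.074, 0.1315]
eef_rot: [-3.141, -0.0, 0.118]
force: [-0.2, -1.1, 0.2]
grip_width: 0.0195
grip_force: 40.0
```

Call:
{"op": "send_rows", "data": {"rows": [{"dx": 0, "dy": 3, "dz": 0, "roll": 0, "jaw": 1}, {"dx": 0, "dy": 3, "dz": 0, "roll": 0, "jaw": 1}, {"dx": 0, "dy": 2, "dz": 0, "roll": 0, "jaw": 1}, {"dx": 0, "dy": 0, "dz": 0, "roll": 0, "jaw": 1}]}}

```text
time_s: 24.87
ee_pos: [0.625, 0.0667, 0.1315]
eef_rot: [-3.141, -0.0, 0.118]
force: [-0.9, 3.7, 0.4]
grip_width: 0.0198
grip_force: 40.0
```

Call:
{"op": "send_rows", "data": {"rows": [{"dx": 0, "dy": 1.5, "dz": 0, "roll": 0, "jaw": 1}, {"dx": 0, "dy": 1.5, "dz": 0, "roll": 0, "jaw": 1}, {"dx": 0, "dy": 1, "dz": 0, "roll": 0, "jaw": 1}, {"dx": 0, "dy": 0, "dz": 0, "roll": 0, "jaw": 1}]}}

```text
time_s: 25.2
ee_pos: [0.6254, 0.0629, 0.1315]
eef_rot: [-3.141, -0.0, 0.118]
force: [0.0, 4.1, -0.4]
grip_width: 0.0198
grip_force: 40.0
```

Call:
{"op": "send_rows", "data": {"rows": [{"dx": 0, "dy": 1, "dz": 0, "roll": 0, "jaw": 1}, {"dx": 0, "dy": 0.5, "dz": 0, "roll": 0, "jaw": 1}, {"dx": 0, "dy": 0, "dz": 0, "roll": 0, "jaw": 1}]}}

```text
time_s: 25.45
ee_pos: [0.6256, 0.0615, 0.1315]
eef_rot: [-3.141, -0.0, 0.118]
force: [0.0, 5.3, 0.8]
grip_width: 0.0201
grip_force: 40.0
```

Call:
{"op": "send_rows", "data": {"rows": [{"dx": 0, "dy": 1, "dz": 0, "roll": 0, "jaw": 1}, {"dx": 0, "dy": 0, "dz": 0, "roll": 0, "jaw": 1}, {"dx": 0, "dy": 0, "dz": 0, "roll": 0, "jaw": 1}]}}

```text
time_s: 25.7
ee_pos: [0.6257, 0.0605, 0.1315]
eef_rot: [-3.141, -0.0, 0.118]
force: [-0.7, 5.1, 1.0]
grip_width: 0.0199
grip_force: 40.0
```

Call:
{"op": "send_rows", "data": {"rows": [{"dx": 0, "dy": 1, "dz": 0, "roll": 0, "jaw": 1}, {"dx": 0, "dy": 0, "dz": 0, "roll": 0, "jaw": 1}, {"dx": 0, "dy": 0, "dz": 0, "roll": 0, "jaw": 1}]}}

```text
time_s: 25.95
ee_pos: [0.6258, 0.0595, 0.1315]
eef_rot: [-3.141, -0.0, 0.118]
force: [-0.3, 4.5, -0.2]
grip_width: 0.0199
grip_force: 40.0
```

Call:
{"op": "send_rows", "data": {"rows": [{"dx": 0, "dy": 0.7, "dz": 0, "roll": 0, "jaw": 1}, {"dx": 0, "dy": 0, "dz": 0, "roll": 0, "jaw": 1}, {"dx": 0, "dy": 0, "dz": 0, "roll": 0, "jaw": 1}]}}

```text
time_s: 26.2
ee_pos: [0.6259, 0.0589, 0.1315]
eef_rot: [-3.141, -0.0, 0.118]
force: [-0.4, 6.4, 1.1]
grip_width: 0.0201
grip_force: 40.0
```

Call:
{"op": "send_rows", "data": {"rows": [{"dx": 0, "dy": 0.7, "dz": 0, "roll": 0, "jaw": 1}, {"dx": 0, "dy": 0, "dz": 0, "roll": 0, "jaw": 1}, {"dx": 0, "dy": 0, "dz": 0, "roll": 0, "jaw": 1}]}}

```text
time_s: 26.45
ee_pos: [0.6259, 0.0585, 0.1315]
eef_rot: [-3.141, -0.0, 0.119]
force: [-0.3, 7.9, 0.6]
grip_width: 0.0201
grip_force: 40.0
```

```bash
python3 -c "
from h import *
c=cam('scene'); W=pts(c); f=c['frame']; save(c,'s7.png',(220,170,370,300),5)
t=np.radians(6.8); D=W-[.6363,-.0415,0]; X=D[...,0]*np.cos(t)+D[...,1]*np.sin(t); Y=-D[...,0]*np.sin(t)+D[...,1]*np.cos(t); Z=W[...,2]
for a in np.arange(-.085,.09,.01):
    s=(abs(X)<.04)&(Z>.03)&(Z<.118)&(abs(Y-a)<.005)
    if s.sum()>5: print(a.round(3),s.sum(),'top',np.percentile(Z[s],95).round(4))
"
```

```text
-0.085 76 top 0.1121
-0.075 96 top 0.1119
-0.065 81 top 0.1125
-0.055 79 top 0.1128
-0.045 73 top 0.1122
-0.035 105 top 0.1121
-0.025 87 top 0.1132
-0.015 72 top 0.1129
-0.005 72 top 0.113
0.005 73 top 0.1127
0.015 70 top 0.1133
0.025 71 top 0.113
0.035 68 top 0.1133
0.045 75 top 0.1131
0.055 75 top 0.1125
0.065 90 top 0.1123
0.075 66 top 0.115
0.085 181 top 0.1171
```

View pics/s7.png

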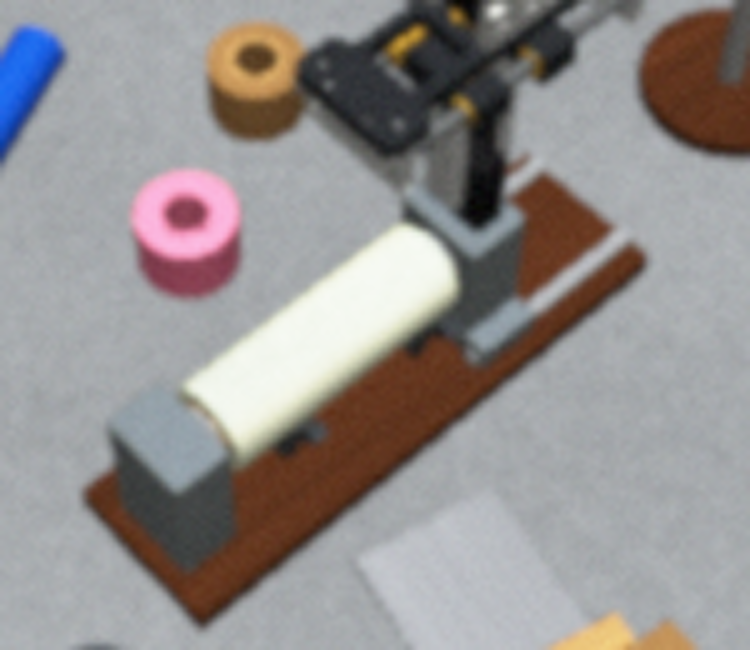

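The crop shows the roll lifted level between the cones, off the dark rests at (300,437), with the resistance now rising. I push a little more to seat it.

Call:
{"op": "send_rows", "data": {"rows": [{"dx": 0, "dy": 1, "dz": 0, "roll": 0, "jaw": 1}, {"dx": 0, "dy": 0, "dz": 0, "roll": 0, "jaw": 1}, {"dx": 0, "dy": 0, "dz": 0, "roll": 0, "jaw": 1}]}}

```text
time_s: 26.75
ee_pos: [0.626, 0.058, 0.1315]
eef_rot: [-3.14, -0.0, 0.119]
force: [-0.7, 11.0, 0.8]
grip_width: 0.0197
grip_force: 40.0
```

Call:
{"op": "send_rows", "data": {"rows": [{"dx": 0, "dy": 1, "dz": 0, "roll": 0, "jaw": 1}, {"dx": 0, "dy": 0, "dz": 0, "roll": 0, "jaw": 1}, {"dx": 0, "dy": 0, "dz": 0, "roll": 0, "jaw": 1}]}}

```text
time_s: 27.0
ee_pos: [0.626, 0.0577, 0.1315]
eef_rot: [-3.139, -0.0, 0.119]
force: [-0.6, 14.9, 0.6]
grip_width: 0.0199
grip_force: 40.0
```

Home at about 15 N. I ease off, release and rise.

Call:
{"op": "send_rows", "data": {"rows": [{"dx": 0, "dy": -1.2, "dz": 0, "roll": 0, "jaw": 1}, {"dx": 0, "dy": 0, "dz": 0, "roll": 0, "jaw": -0.3}, {"dx": 0, "dy": 0, "dz": 0, "roll": 0, "jaw": -0.3}, {"dx": 0, "dy": 0, "dz": 0, "roll": 0, "jaw": -0.3}, {"dx": 0, "dy": 0, "dz": 0, "roll": 0, "jaw": -0.3}, {"dx": 0, "dy": 0, "dz": -15, "roll": 0, "jaw": -0.3}, {"dx": 0, "dy": 0, "dz": -30, "roll": 0, "jaw": -0.3}, {"dx": 0, "dy": 0, "dz": -35, "roll": 0, "jaw": -1}, {"dx": 0, "dy": 0, "dz": -35, "roll": 0, "jaw": -1}, {"dx": 0, "dy": 0, "dz": 0, "roll": 0, "jaw": -1}, {"dx": 0, "dy": 0, "dz": 0, "roll": 0, "jaw": -1}]}}

```text
time_s: 27.92
ee_pos: [0.6267, 0.0567, 0.2483]
eef_rot: [3.141, -0.004, 0.118]
force: [-0.7, -0.5, -1.5]
grip_width: 0.0832
grip_force: 0.0
```

```bash
cat > tape.py <<'E'
from h import *
# brown tape-like blobs: z band 0.034..0.052, brown colour; fit outer circle on top face
def tapes(n):
    c=cam(n); W=pts(c); f=c['frame'].astype(int)
    m=(W[...,2]>.036)&(W[...,2]<.052)&(f[...,0]-f[...,2]>35)&(f[...,0]-f[...,1]>15)&(W[...,0]>.25)&(W[...,0]<.8)&(abs(W[...,1])<.55)
    k,l,s,_=cv2.connectedComponentsWithStats(m.astype(np.uint8),connectivity=8)
    for i in range(1,k):
        if s[i,4]<60: continue
        p=W[l==i]; (x,y),r=cv2.minEnclosingCircle((p[:,:2]*1000).astype(np.float32))
        print(n,s[i],'circle',round(x,1),round(y,1),'r',round(r,1),'col',f[l==i].mean(0).round())
E
python3 -c "
from tape import *
go(.6,0,.2,6.8)
tapes('top');tapes('wrist');tapes('scene')"
```

```text
at [0.6267 0.0567 0.2483] yaw 6.74 | roll -0.06 dx -33.2 dy 53.1 dz 48.3
top [377 195  21  21 290] circle 593.7 -281.5 r 29.6 col [147. 117.  87.]
top [156 264  55  11 445] circle 414.9 284.3 r 74.4 col [144. 113.  82.]
wrist [540 219  20  46 635] circle 592.0 -276.0 r 28.4 col [141. 110.  78.]
wrist [ 316  270   46   43 1130] circle 500.5 -39.2 r 29.8 col [211. 137. 168.]
wrist [ 12 309 104  24 669] circle 421.3 293.1 r 63.2 col [139. 108.  76.]
wrist [ 232  312   46   41 1240] circle 430.8 56.9 r 30.0 col [149. 118.  86.]
scene [310 144  18  14  62] circle 408.1 254.2 r 38.9 col [162. 123.  78.]
scene [261 174  20  18 242] circle 431.8 55.6 r 31.4 col [182. 141.  90.]
scene [251 207  13  11  67] circle 502.2 -41.0 r 19.0 col [230. 145. 180.]
scene [247 207  21  16  63] circle 503.6 -40.3 r 30.0 col [219. 138. 169.]
scene [184 272  24  23 361] circle 595.4 -284.2 r 30.5 col [190. 147.  94.]
```

Only two brown tapes are there: A at (0.594,-0.281) and B at (0.431,0.057). The blob with colour (211,137,168) is the pink one. I take tape B first.

Call:
{"op": "send_rows", "data": {"rows": [{"dx": -18, "dy": -2.2, "dz": 0, "roll": 0, "jaw": -1}, {"dx": -35, "dy": -4.3, "dz": 0, "roll": 0, "jaw": -1}, {"dx": -38, "dy": -4.6, "dz": 0, "roll": 0, "jaw": -1}, {"dx": -38, "dy": -4.6, "dz": 0, "roll": 0, "jaw": -1}, {"dx": -38, "dy": -4.6, "dz": 0, "roll": 0, "jaw": -1}, {"dx": -27.5, "dy": -3.4, "dz": 0, "roll": 0, "jaw": -1}, {"dx": 0, "dy": 0, "dz": 15, "roll": 0, "jaw": -1}, {"dx": 0, "dy": 0, "dz": 35, "roll": 0, "jaw": -1}, {"dx": 0, "dy": 0, "dz": 38, "roll": 0, "jaw": -1}, {"dx": 0, "dy": 0, "dz": 38, "roll": 0, "jaw": -1}, {"dx": 0, "dy": 0, "dz": 25, "roll": 0, "jaw": -1}, {"dx": 0, "dy": 0, "dz": 0, "roll": 0, "jaw": -1}]}}

```text
time_s: 29.07
ee_pos: [0.4269, 0.0574, 0.0904]
eef_rot: [-3.141, 0.009, 0.118]
force: [0.5, 0.4, -0.1]
grip_width: 0.094
grip_force: 0.0
```

```bash
python3 -c "
from tape import *
go(.4308,.0572,.014,6.8); tapes('wrist'); tapes('scene')"
```

```text
at [0.4269 0.0574 0.0904] yaw 6.76 | roll -0.04 dx 3.9 dy 0.6 dz 76.4
wrist [ 395   85   96   96 4263] circle 501.0 -39.1 r 29.6 col [208. 137. 168.]
wrist [ 231  181   88   84 4652] circle 430.5 56.9 r 29.8 col [149. 118.  86.]
wrist [  0 194  34  36 945] circle 415.4 232.7 r 15.3 col [140. 109.  76.]
scene [310 136  37  23 240] circle 413.3 287.2 r 69.7 col [188. 145.  94.]
scene [261 174  20  17 237] circle 432.1 55.3 r 30.0 col [183. 142.  90.]
scene [247 207  20  16  65] circle 502.9 -42.9 r 30.1 col [221. 140. 172.]
scene [251 207  12  11  64] circle 499.5 -39.1 r 21.8 col [232. 147. 182.]
scene [184 272  24  23 359] circle 596.5 -284.1 r 30.6 col [190. 147.  93.]
```

Call:
{"op": "send_rows", "data": {"rows": [{"dx": 3.8, "dy": 0.5, "dz": 15, "roll": 0, "jaw": -1}, {"dx": 0, "dy": 0, "dz": 25, "roll": 0, "jaw": -1}, {"dx": 0, "dy": 0, "dz": 20, "roll": 0, "jaw": -1}, {"dx": 0, "dy": 0, "dz": 16, "roll": 0, "jaw": -0.6}, {"dx": 0, "dy": 0, "dz": 0, "roll": 0, "jaw": 0.3}, {"dx": 0, "dy": 0, "dz": 0, "roll": 0, "jaw": 0.3}, {"dx": 0, "dy": 0, "dz": 0, "roll": 0, "jaw": 0.3}, {"dx": 0, "dy": 0, "dz": 0, "roll": 0, "jaw": 0.3}, {"dx": 0, "dy": 0, "dz": 0, "roll": 0, "jaw": 0.3}, {"dx": 0, "dy": 0, "dz": 0, "roll": 0, "jaw": 0.3}, {"dx": 0, "dy": 0, "dz": 0, "roll": 0, "jaw": 0.3}], "force": 15}}

```text
time_s: 30.08
ee_pos: [0.4349, 0.0575, 0.0208]
eef_rot: [3.141, -0.002, 0.118]
force: [-1.6, 0.5, 9.6]
grip_width: 0.0599
grip_force: 14.8
```

Call:
{"op": "send_rows", "data": {"rows": [{"dx": 0, "dy": 0, "dz": -10, "roll": 0, "jaw": 0.3}, {"dx": 0, "dy": 0, "dz": -25, "roll": 0, "jaw": 0.3}, {"dx": 0, "dy": 0, "dz": -37, "roll": 0, "jaw": 0.3}, {"dx": 0, "dy": 0, "dz": -38, "roll": 0, "jaw": 0.3}, {"dx": 0, "dy": 0, "dz": -38, "roll": 0, "jaw": 0.3}, {"dx": 0, "dy": 0, "dz": -38, "roll": 0, "jaw": 0.3}, {"dx": 0, "dy": 0, "dz": -25, "roll": 0, "jaw": 0.3}, {"dx": 0, "dy": 0, "dz": 0, "roll": 0, "jaw": 0.3}]}}

```text
time_s: 30.75
ee_pos: [0.4354, 0.0576, 0.2366]
eef_rot: [3.141, -0.009, 0.118]
force: [0.4, 0.5, -0.6]
grip_width: 0.0597
grip_force: 14.8
```

```bash
cat > sp.py <<'E'
from h import *
def sp(n):
    c=cam(n); W=pts(c); X,Y,Z=W[...,0],W[...,1],W[...,2]
    m=(abs(X-.587)<.065)&(abs(Y-.298)<.065)&(Z>.009)&(Z<.019); p=W[m]
    if m.sum()>100: (x,y),r=cv2.minEnclosingCircle((p[:,:2]*1000).astype(np.float32)); print(n,'base',round(x,1),round(y,1),round(r,1))
    for a in (.06,.09,.12,.15):
        m=(abs(X-.587)<.03)&(abs(Y-.298)<.03)&(abs(Z-a)<.015); p=W[m]
        if m.sum()>3: print(n,a,m.sum(),p[:,:2].min(0).round(4),p[:,:2].max(0).round(4))
E
python3 -c "
from sp import *
go(.587,.297,.22,6.8);print(get_obs()['grip_width']);sp('top');sp('scene');sp('wrist')"
```

```text
at [0.4354 0.0576 0.2366] yaw 6.76 | roll -0.04 dx 178.8 dy -219.7 dz 16.6
0.059676126529722436
top base 586.8 299.9 55.6
top 0.06 18 [0.5802 0.2918] [0.5918 0.3027]
top 0.09 18 [0.5794 0.292 ] [0.5938 0.3004]
top 0.12 19 [0.5796 0.2916] [0.5919 0.2999]
top 0.15 37 [0.58   0.2916] [0.5934 0.3063]
scene base 585.4 295.7 56.0
scene 0.06 36 [0.5796 0.288 ] [0.5942 0.3003]
scene 0.09 40 [0.5782 0.2878] [0.5937 0.3012]
scene 0.12 42 [0.5809 0.2877] [0.5946 0.2998]
scene 0.15 47 [0.5792 0.2871] [0.5944 0.3011]
wrist base 576.3 295.2 53.6
```

```bash
python3 -c "
from h import *
o=get_obs(); p=o['ee_pos']
for n in ('wrist','scene'):
    c=cam(n); W=pts(c); f=c['frame'].astype(int)
    m=(np.linalg.norm(W[...,:2]-p[:2],axis=-1)<.06)&(abs(W[...,2]-p[2])<.06)&(f[...,0]-f[...,2]>35)&(f[...,0]-f[...,1]>12)
    q=W[m]; print(n,m.sum(),((q.min(0)-p)*1000).round(1),((q.max(0)-p)*1000).round(1), ((np.median(q,0)-p)*1000).round(1))
    t=q[q[:,2]>np.percentile(q[:,2],98)-.008]; (x,y),r=cv2.minEnclosingCircle((t[:,:2]*1000).astype(np.float32)); print('circ',x-p[0]*1000,y-p[1]*1000,r)
    save(c,n+'8.png')
cv2.imwrite('pics/both8.png',np.hstack([cv2.imread('pics/wrist8.png')[:,60:500],cv2.resize(cv2.imread('pics/scene8.png')[60:200,180:300],(360,420))]))
"
```

```text
wrist 9736 [-34.  -30.3 -19.9] [25.8 29.4 25.8] [-6.1 -1.  22.8]
circ -4.230758849084623 -0.5145861522466362 30.13210105895996
scene 428 [-34.8 -31.4 -19.4] [25.7 32.  57.7] [11.9 -1.4 20. ]
circ -2.943710509240873 -2.3171450511724174 32.35811233520508
```

View pics/both8.png

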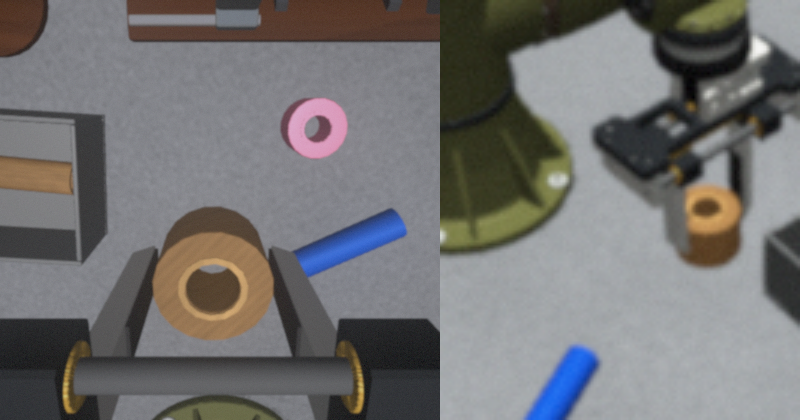

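Tape B is held level, its centre about 4 mm behind the TCP. Carrying it over the spindle.

Call:
{"op": "send_rows", "data": {"rows": [{"dx": 10, "dy": -12, "dz": 0, "roll": 0, "jaw": 0.3}, {"dx": 20, "dy": -24, "dz": 0, "roll": 0, "jaw": 0.3}, {"dx": 24, "dy": -29, "dz": 0, "roll": 0, "jaw": 0.3}, {"dx": 24, "dy": -29, "dz": 0, "roll": 0, "jaw": 0.3}, {"dx": 24, "dy": -29, "dz": 0, "roll": 0, "jaw": 0.3}, {"dx": 24, "dy": -29, "dz": 0, "roll": 0, "jaw": 0.3}, {"dx": 24, "dy": -29, "dz": 0, "roll": 0, "jaw": 0.3}, {"dx": 20, "dy": -24, "dz": 0, "roll": 0, "jaw": 0.3}, {"dx": 12.5, "dy": -15.2, "dz": 0, "roll": 0, "jaw": 0.3}, {"dx": 0, "dy": 0, "dz": 0, "roll": 0, "jaw": 0.3}, {"dx": 0, "dy": 0, "dz": 0, "roll": 0, "jaw": 0.3}]}}

```text
time_s: 31.92
ee_pos: [0.5889, 0.298, 0.2281]
eef_rot: [3.14, 0.003, 0.119]
force: [-0.7, 0.2, -1.4]
grip_width: 0.0594
grip_force: 14.8
```

```bash
python3 -c "
from sp import *
go(.5907,.2978,.19,6.8);sp('scene');sp('wrist');sp('top')"
```

```text
at [0.5889 0.298  0.2281] yaw 6.82 | roll 0.02 dx 1.7 dy 0.4 dz 38.1
scene base 587.0 297.1 57.2
scene 0.06 32 [0.5808 0.2892] [0.5942 0.3014]
scene 0.09 41 [0.5773 0.289 ] [0.5963 0.3005]
scene 0.12 40 [0.5808 0.2882] [0.5942 0.3009]
scene 0.15 49 [0.5794 0.2876] [0.5944 0.3035]
wrist base 586.8 298.4 54.9
wrist 0.06 99 [0.5871 0.2909] [0.5949 0.3061]
wrist 0.09 134 [0.5867 0.2903] [0.5947 0.3062]
wrist 0.12 166 [0.5867 0.2912] [0.5948 0.3062]
wrist 0.15 41 [0.591  0.2938] [0.5947 0.3046]
top base 587.4 298.5 54.6
top 0.06 18 [0.5799 0.2914] [0.5918 0.3046]
top 0.09 18 [0.5795 0.2909] [0.5936 0.2988]
top 0.12 15 [0.5795 0.291 ] [0.5923 0.2993]
```

Call:
{"op": "send_rows", "data": {"rows": [{"dx": 2.1, "dy": -0.8, "dz": 10, "roll": 0, "jaw": 0.3}, {"dx": 0, "dy": 0, "dz": 18, "roll": 0, "jaw": 0.3}, {"dx": 0, "dy": 0, "dz": 15, "roll": 0, "jaw": 0.3}, {"dx": 0, "dy": 0, "dz": 10, "roll": 0, "jaw": 0.3}, {"dx": 0, "dy": 0, "dz": 10, "roll": 0, "jaw": 0.3}, {"dx": 0, "dy": 0, "dz": 0, "roll": 0, "jaw": 0.3}, {"dx": 0, "dy": 0, "dz": 0, "roll": 0, "jaw": 0.3}]}}

```text
time_s: 32.65
ee_pos: [0.5913, 0.2986, 0.1675]
eef_rot: [3.142, 0.0, 0.118]
force: [0.7, 0.0, -1.3]
grip_width: 0.0596
grip_force: 14.8
```

Call:
{"op": "send_rows", "data": {"rows": [{"dx": 0, "dy": 0, "dz": 15, "roll": 0, "jaw": 0.3}, {"dx": 0, "dy": 0, "dz": 22, "roll": 0, "jaw": 0.3}, {"dx": 0, "dy": 0, "dz": 22, "roll": 0, "jaw": 0.3}, {"dx": 0, "dy": 0, "dz": 15, "roll": 0, "jaw": 0.3}, {"dx": 0, "dy": 0, "dz": 4, "roll": 0, "jaw": 0.3}, {"dx": 0, "dy": 0, "dz": 0, "roll": 0, "jaw": 0.3}, {"dx": 0, "dy": 0, "dz": 0, "roll": 0, "jaw": 0.3}]}}

```text
time_s: 33.23
ee_pos: [0.5919, 0.299, 0.091]
eef_rot: [-3.141, -0.002, 0.118]
force: [-0.8, 0.3, -0.5]
grip_width: 0.0592
grip_force: 14.8
```

Call:
{"op": "send_rows", "data": {"rows": [{"dx": 0, "dy": 0, "dz": 0, "roll": 0, "jaw": -0.7}, {"dx": 0, "dy": 0, "dz": 0, "roll": 0, "jaw": -0.8}, {"dx": 0, "dy": 0, "dz": 0, "roll": 0, "jaw": -0.8}, {"dx": 0, "dy": 0, "dz": 0, "roll": 0, "jaw": -1}, {"dx": 0, "dy": 0, "dz": 0, "roll": 0, "jaw": -1}, {"dx": 0, "dy": 0, "dz": -15, "roll": 0, "jaw": -1}, {"dx": 0, "dy": 0, "dz": -32, "roll": 0, "jaw": -1}, {"dx": 0, "dy": 0, "dz": -38, "roll": 0, "jaw": -1}, {"dx": 0, "dy": 0, "dz": -38, "roll": 0, "jaw": -1}, {"dx": 0, "dy": 0, "dz": -30, "roll": 0, "jaw": -1}, {"dx": 0, "dy": 0, "dz": 0, "roll": 0, "jaw": -1}]}}

```text
time_s: 34.15
ee_pos: [0.5928, 0.2994, 0.2501]
eef_rot: [-3.139, -0.01, 0.118]
force: [0.1, -0.7, -0.2]
grip_width: 0.0942
grip_force: 0.0
```

```bash
python3 -c "
from h import *
for n in('scene','wrist'):
    c=cam(n); W=pts(c); f=c['frame'].astype(int)
    m=(np.linalg.norm(W[...,:2]-[.587,.298],axis=-1)<.08)&(W[...,2]>.02)&(f[...,0]-f[...,2]>35)&(f[...,0]-f[...,1]>12)
    q=W[m]; print(n,m.sum(),q.min(0).round(4),q.max(0).round(4),'top',np.percentile(q[:,2],90))
from tape import tapes
tapes('scene'); tapes('top')
go(.5937,-.2820,.24,6.8)"
```

```text
scene 381 [0.5567 0.2647 0.02  ] [0.6223 0.3526 0.3947] top 0.06183811499886244
wrist 3993 [0.5586 0.2519 0.0209] [0.6285 0.3516 0.3663] top 0.3640479122222
scene [310 136  37  23 247] circle 415.6 285.5 r 70.9 col [182. 140.  90.]
scene [357 175  20  13  69] circle 586.7 295.3 r 29.9 col [88. 61. 35.]
scene [247 204  20  19 247] circle 501.6 -40.5 r 30.7 col [234. 154. 189.]
scene [184 272  24  23 355] circle 595.9 -284.5 r 30.6 col [184. 141.  90.]
top [377 195  21  21 286] circle 593.8 -281.2 r 29.3 col [150. 120.  89.]
top [192 263  19  11 150] circle 417.4 235.1 r 26.5 col [149. 116.  84.]
at [0.5909 0.2986 0.2408] yaw 6.76 | roll -0.04 dx -66.0 dy 576.8 dz 0.8
```

Tape B is right down, with its top at about 60 mm. Now tape A.

Call:
{"op": "send_rows", "data": {"rows": [{"dx": -2, "dy": 18, "dz": 0, "roll": 0, "jaw": -1}, {"dx": -4.1, "dy": 36, "dz": 0, "roll": 0, "jaw": -1}, {"dx": -4.1, "dy": 36, "dz": 0, "roll": 0, "jaw": -1}, {"dx": -4.1, "dy": 36, "dz": 0, "roll": 0, "jaw": -1}, {"dx": -4.1, "dy": 36, "dz": 0, "roll": 0, "jaw": -1}, {"dx": -4.1, "dy": 36, "dz": 0, "roll": 0, "jaw": -1}, {"dx": -4.1, "dy": 36, "dz": 0, "roll": 0, "jaw": -1}, {"dx": -4.1, "dy": 36, "dz": 0, "roll": 0, "jaw": -1}, {"dx": -4.1, "dy": 36, "dz": 0, "roll": 0, "jaw": -1}, {"dx": -4.1, "dy": 36, "dz": 0, "roll": 0, "jaw": -1}, {"dx": -4.1, "dy": 36, "dz": 0, "roll": 0, "jaw": -1}, {"dx": -4.1, "dy": 36, "dz": 0, "roll": 0, "jaw": -1}]}}

```text
time_s: 35.35
ee_pos: [0.5925, -0.1196, 0.2408]
eef_rot: [-3.141, 0.002, 0.118]
force: [0.5, 0.3, 0.1]
grip_width: 0.0939
grip_force: 0.0
```

Call:
{"op": "send_rows", "data": {"rows": [{"dx": -4.1, "dy": 36, "dz": 0, "roll": 0, "jaw": -1}, {"dx": -4.1, "dy": 36, "dz": 0, "roll": 0, "jaw": -1}, {"dx": -4.1, "dy": 36, "dz": 0, "roll": 0, "jaw": -1}, {"dx": -4.1, "dy": 36, "dz": 0, "roll": 0, "jaw": -1}, {"dx": -2, "dy": 18, "dz": 0, "roll": 0, "jaw": -1}, {"dx": 0, "dy": 0, "dz": 0, "roll": 0, "jaw": -1}, {"dx": 0, "dy": 0, "dz": 0, "roll": 0, "jaw": -1}]}}

```text
time_s: 35.93
ee_pos: [0.5935, -0.2813, 0.2405]
eef_rot: [-3.14, 0.002, 0.117]
force: [0.0, 0.9, 0.4]
grip_width: 0.0942
grip_force: 0.0
```

```bash
python3 -c "
from tape import *
go(.5937,-.2825,.09,6.8); tapes('wrist'); tapes('scene')"
```

```text
at [ 0.5935 -0.2813  0.2405] yaw 6.68 | roll -0.12 dx 0.0 dy 1.2 dz 150.5
wrist [ 250  153   54   54 1862] circle 594.6 -284.1 r 29.7 col [146. 116.  86.]
wrist [  23  211   54   49 1520] circle 500.9 -39.5 r 29.4 col [200. 127. 157.]
scene [310 136  37  23 241] circle 409.5 288.3 r 69.9 col [194. 150.  97.]
scene [357 175  20  13  75] circle 588.1 293.7 r 29.5 col [96. 68. 39.]
scene [184 272  24  24 359] circle 595.8 -283.9 r 30.7 col [195. 152.  97.]
```

Call:
{"op": "send_rows", "data": {"rows": [{"dx": 0.9, "dy": 2.3, "dz": 15, "roll": 0, "jaw": -1}, {"dx": 0, "dy": 0, "dz": 32, "roll": 0, "jaw": -1}, {"dx": 0, "dy": 0, "dz": 35, "roll": 0, "jaw": -1}, {"dx": 0, "dy": 0, "dz": 35, "roll": 0, "jaw": -1}, {"dx": 0, "dy": 0, "dz": 30, "roll": 0, "jaw": -1}, {"dx": 0, "dy": 0, "dz": 20, "roll": 0, "jaw": -1}, {"dx": 0, "dy": 0, "dz": 0, "roll": 0, "jaw": -1}, {"dx": 0, "dy": 0, "dz": 0, "roll": 0, "jaw": -1}]}}

```text
time_s: 36.7
ee_pos: [0.5953, -0.2819, 0.0754]
eef_rot: [-3.141, 0.001, 0.119]
force: [-0.6, -0.7, 0.5]
grip_width: 0.0936
grip_force: 0.0
```

```bash
python3 -c "
from tape import *
go(.5947,-.2835,.017,6.8)
tapes('wrist')"
```

```text
at [ 0.5953 -0.2819  0.0754] yaw 6.84 | roll 0.04 dx -0.8 dy 1.5 dz 58.4
wrist [ 231  194   93   88 5153] circle 594.6 -284.3 r 29.8 col [145. 114.  83.]
```

Call:
{"op": "send_rows", "data": {"rows": [{"dx": -0.8, "dy": 1.5, "dz": 15, "roll": 0, "jaw": -1}, {"dx": 0, "dy": 0, "dz": 22, "roll": 0, "jaw": -1}, {"dx": 0, "dy": 0, "dz": 15, "roll": 0, "jaw": -1}, {"dx": 0, "dy": 0, "dz": 6, "roll": 0, "jaw": -1}, {"dx": 0, "dy": 0, "dz": 0, "roll": 0, "jaw": -1}, {"dx": 0, "dy": 0, "dz": 0, "roll": 0, "jaw": 0.3}, {"dx": 0, "dy": 0, "dz": 0, "roll": 0, "jaw": 0.3}, {"dx": 0, "dy": 0, "dz": 0, "roll": 0, "jaw": 0.3}, {"dx": 0, "dy": 0, "dz": 0, "roll": 0, "jaw": 0.3}, {"dx": 0, "dy": 0, "dz": 0, "roll": 0, "jaw": 0.3}, {"dx": 0, "dy": 0, "dz": 0, "roll": 0, "jaw": 0.3}, {"dx": 0, "dy": 0, "dz": 0, "roll": 0, "jaw": 0.3}]}}

```text
time_s: 37.75
ee_pos: [0.5947, -0.2848, 0.0178]
eef_rot: [3.141, -0.0, 0.118]
force: [-1.3, 2.0, 3.6]
grip_width: 0.0601
grip_force: 15.0
```

Call:
{"op": "send_rows", "data": {"rows": [{"dx": 0, "dy": 0, "dz": -10, "roll": 0, "jaw": 0.3}, {"dx": 0, "dy": 0, "dz": -25, "roll": 0, "jaw": 0.3}, {"dx": 0, "dy": 0, "dz": -37, "roll": 0, "jaw": 0.3}, {"dx": 0, "dy": 0, "dz": -38, "roll": 0, "jaw": 0.3}, {"dx": 0, "dy": 0, "dz": -38, "roll": 0, "jaw": 0.3}, {"dx": 0, "dy": 0, "dz": -38, "roll": 0, "jaw": 0.3}, {"dx": 0, "dy": 0, "dz": -38, "roll": 0, "jaw": 0.3}, {"dx": 0, "dy": 0, "dz": -15, "roll": 0, "jaw": 0.3}, {"dx": 0, "dy": 0, "dz": 0, "roll": 0, "jaw": 0.3}, {"dx": 0, "dy": 0, "dz": 0, "roll": 0, "jaw": 0.3}]}}

```text
time_s: 38.58
ee_pos: [0.5945, -0.2847, 0.2566]
eef_rot: [3.141, -0.0, 0.118]
force: [0.3, -0.3, -2.4]
grip_width: 0.0603
grip_force: 15.0
```

```bash
python3 -c "
from h import *
o=get_obs(); p=o['ee_pos']
c=cam('wrist'); W=pts(c); f=c['frame'].astype(int)
m=(np.linalg.norm(W[...,:2]-p[:2],axis=-1)<.06)&(abs(W[...,2]-p[2])<.05)&(f[...,0]-f[...,2]>35)&(f[...,0]-f[...,1]>12)
q=W[m]; print(m.sum(),((q.min(0)-p)*1000).round(1),((q.max(0)-p)*1000).round(1))
go(.5909,.2990,.24,6.8)
"
```

```text
10229 [-29.7 -30.5 -16. ] [29.8 29.8 28. ]
at [ 0.5942 -0.2845  0.255 ] yaw 6.76 | roll -0.04 dx 65.8 dy -579.8 dz 15.0
```

Call:
{"op": "send_rows", "data": {"rows": [{"dx": 1.9, "dy": -18, "dz": 0, "roll": 0, "jaw": 0.3}, {"dx": 3.8, "dy": -36, "dz": 0, "roll": 0, "jaw": 0.3}, {"dx": 3.8, "dy": -36, "dz": 0, "roll": 0, "jaw": 0.3}, {"dx": 3.8, "dy": -36, "dz": 0, "roll": 0, "jaw": 0.3}, {"dx": 3.8, "dy": -36, "dz": 0, "roll": 0, "jaw": 0.3}, {"dx": 3.8, "dy": -36, "dz": 0, "roll": 0, "jaw": 0.3}, {"dx": 3.8, "dy": -36, "dz": 0, "roll": 0, "jaw": 0.3}, {"dx": 3.8, "dy": -36, "dz": 0, "roll": 0, "jaw": 0.3}, {"dx": 3.8, "dy": -36, "dz": 0, "roll": 0, "jaw": 0.3}, {"dx": 3.8, "dy": -36, "dz": 0, "roll": 0, "jaw": 0.3}, {"dx": 3.8, "dy": -36, "dz": 0, "roll": 0, "jaw": 0.3}, {"dx": 3.8, "dy": -36, "dz": 0, "roll": 0, "jaw": 0.3}]}}

```text
time_s: 39.63
ee_pos: [0.5883, 0.1332, 0.2542]
eef_rot: [3.141, 0.004, 0.118]
force: [0.6, 0.4, -0.5]
grip_width: 0.0599
grip_force: 15.0
```

Call:
{"op": "send_rows", "data": {"rows": [{"dx": 3.8, "dy": -36, "dz": 0, "roll": 0, "jaw": 0.3}, {"dx": 3.8, "dy": -36, "dz": 0, "roll": 0, "jaw": 0.3}, {"dx": 3.8, "dy": -36, "dz": 0, "roll": 0, "jaw": 0.3}, {"dx": 3.8, "dy": -36, "dz": 0, "roll": 0, "jaw": 0.3}, {"dx": 3, "dy": -20, "dz": 0, "roll": 0, "jaw": 0.3}, {"dx": 0, "dy": 0, "dz": 0, "roll": 0, "jaw": 0.3}, {"dx": 0, "dy": 0, "dz": 0, "roll": 0, "jaw": 0.3}]}}

```text
time_s: 40.22
ee_pos: [0.5873, 0.2972, 0.2539]
eef_rot: [3.14, 0.004, 0.12]
force: [0.7, -0.7, -1.5]
grip_width: 0.06
grip_force: 15.0
```

```bash
python3 -c "
from h import *
o=get_obs(); p=o['ee_pos']
c=cam('wrist'); W=pts(c); f=c['frame'].astype(int)
m=(np.linalg.norm(W[...,:2]-p[:2],axis=-1)<.06)&(abs(W[...,2]-p[2])<.05)&(f[...,0]-f[...,2]>35)&(f[...,0]-f[...,1]>12)
q=W[m]; print(m.sum(),((q.min(0)-p)*1000).round(1),((q.max(0)-p)*1000).round(1))
go(.587,.2986,.2,6.8)
"
```

```text
11333 [-29.8 -30.8 -17. ] [30.3 29.8 28.3]
at [0.5876 0.2962 0.2545] yaw 6.78 | roll -0.02 dx -0.3 dy -2.4 dz 54.5
```

Call:
{"op": "send_rows", "data": {"rows": [{"dx": -0.3, "dy": -2.4, "dz": 10, "roll": 0, "jaw": 0.3}, {"dx": 0, "dy": 0, "dz": 24, "roll": 0, "jaw": 0.3}, {"dx": 0, "dy": 0, "dz": 20, "roll": 0, "jaw": 0.3}, {"dx": 0, "dy": 0, "dz": 12, "roll": 0, "jaw": 0.3}, {"dx": 0, "dy": 0, "dz": 12, "roll": 0, "jaw": 0.3}, {"dx": 0, "dy": 0, "dz": 10, "roll": 0, "jaw": 0.3}, {"dx": 0, "dy": 0, "dz": 0, "roll": 0, "jaw": 0.3}, {"dx": 0, "dy": 0, "dz": 0, "roll": 0, "jaw": 0.3}]}}

```text
time_s: 40.93
ee_pos: [0.5876, 0.2988, 0.1686]
eef_rot: [-3.142, -0.0, 0.118]
force: [-0.1, -0.4, -1.5]
grip_width: 0.0601
grip_force: 15.0
```

Call:
{"op": "send_rows", "data": {"rows": [{"dx": 0, "dy": 0, "dz": 15, "roll": 0, "jaw": 0.3}, {"dx": 0, "dy": 0, "dz": 22, "roll": 0, "jaw": 0.3}, {"dx": 0, "dy": 0, "dz": 22, "roll": 0, "jaw": 0.3}, {"dx": 0, "dy": 0, "dz": 15, "roll": 0, "jaw": 0.3}, {"dx": 0, "dy": 0, "dz": 5, "roll": 0, "jaw": 0.3}, {"dx": 0, "dy": 0, "dz": 0, "roll": 0, "jaw": 0.3}, {"dx": 0, "dy": 0, "dz": 0, "roll": 0, "jaw": 0.3}]}}

```text
time_s: 41.52
ee_pos: [0.5881, 0.2992, 0.0909]
eef_rot: [-3.141, -0.002, 0.118]
force: [-0.4, 0.8, -0.8]
grip_width: 0.0599
grip_force: 15.0
```

Call:
{"op": "send_rows", "data": {"rows": [{"dx": 0, "dy": 0, "dz": 0, "roll": 0, "jaw": -0.7}, {"dx": 0, "dy": 0, "dz": 0, "roll": 0, "jaw": -0.8}, {"dx": 0, "dy": 0, "dz": 0, "roll": 0, "jaw": -0.8}, {"dx": 0, "dy": 0, "dz": 0, "roll": 0, "jaw": -1}, {"dx": 0, "dy": 0, "dz": 0, "roll": 0, "jaw": -1}, {"dx": 0, "dy": 0, "dz": -15, "roll": 0, "jaw": -1}, {"dx": 0, "dy": 0, "dz": -32, "roll": 0, "jaw": -1}, {"dx": 0, "dy": 0, "dz": -38, "roll": 0, "jaw": -1}, {"dx": 0, "dy": 0, "dz": -38, "roll": 0, "jaw": -1}, {"dx": 0, "dy": 0, "dz": -38, "roll": 0, "jaw": -1}, {"dx": 0, "dy": 0, "dz": 0, "roll": 0, "jaw": -1}]}}

```text
time_s: 42.43
ee_pos: [0.5891, 0.2996, 0.2594]
eef_rot: [-3.138, -0.011, 0.118]
force: [0.8, -0.2, 1.7]
grip_width: 0.0939
grip_force: 0.0
```

Call:
{"op": "send_rows", "data": {"rows": [{"dx": -20, "dy": 10, "dz": 0, "roll": 0, "jaw": -1}, {"dx": -38, "dy": 10, "dz": 0, "roll": 0, "jaw": -1}, {"dx": -38, "dy": 10, "dz": 0, "roll": 0, "jaw": -1}, {"dx": -38, "dy": 10, "dz": 0, "roll": 0, "jaw": -1}, {"dx": -38, "dy": 10, "dz": 0, "roll": 0, "jaw": -1}, {"dx": 0, "dy": 0, "dz": 0, "roll": 0, "jaw": -1}, {"dx": 0, "dy": 0, "dz": 0, "roll": 0, "jaw": -1}]}}

```text
time_s: 43.02
ee_pos: [0.4217, 0.2287, 0.2513]
eef_rot: [-3.141, -0.002, 0.118]
force: [1.3, 0.5, 1.0]
grip_width: 0.0938
grip_force: 0.0
```

```bash
python3 -c "
from h import *
for n in('scene','top'):
    c=cam(n); W=pts(c); f=c['frame'].astype(int)
    m=(np.linalg.norm(W[...,:2]-[.587,.298],axis=-1)<.045)&(W[...,2]>.02)&(W[...,2]<.13)&(f[...,0]-f[...,2]>35)&(f[...,0]-f[...,1]>12)
    q=W[m]
    if len(q): print(n,m.sum(),q.min(0).round(4),q.max(0).round(4),'top',np.percentile(q[:,2],90))
    if n=='scene': save(c,'s9.png',(140,100,420,310),2.8)
    t=np.radians(6.8); D=W-[.6363,-.0415,0]; X=D[...,0]*np.cos(t)+D[...,1]*np.sin(t); Y=-D[...,0]*np.sin(t)+D[...,1]*np.cos(t)
    print([np.percentile(W[...,2][(abs(X)<.02)&(abs(Y-a)<.006)],95).round(4) for a in (-.06,-.03,0,.03,.06)])
    s=(W[...,2]>.155)&(W[...,2]<.18)&(abs(X)<.03)&(abs(Y-.1)<.1)
    if s.sum(): print('grip Y',np.percentile(Y[s],[2,98]).round(4))
"
```

```text
scene 569 [0.5576 0.2659 0.0202] [0.6191 0.3282 0.1278] top 0.10408392894951918
[np.float64(0.1127), np.float64(0.1122), np.float64(0.1131), np.float64(0.1129), np.float64(0.1118)]
grip Y [0.0889 0.1082]
top 373 [0.5501 0.2554 0.0202] [0.6308 0.3298 0.1089] top 0.10518723292236515
[np.float64(0.1132), np.float64(0.1133), np.float64(0.1137), np.float64(0.1131), np.float64(0.1124)]
grip Y [0.0926 0.1115]
```

View pics/s9.png

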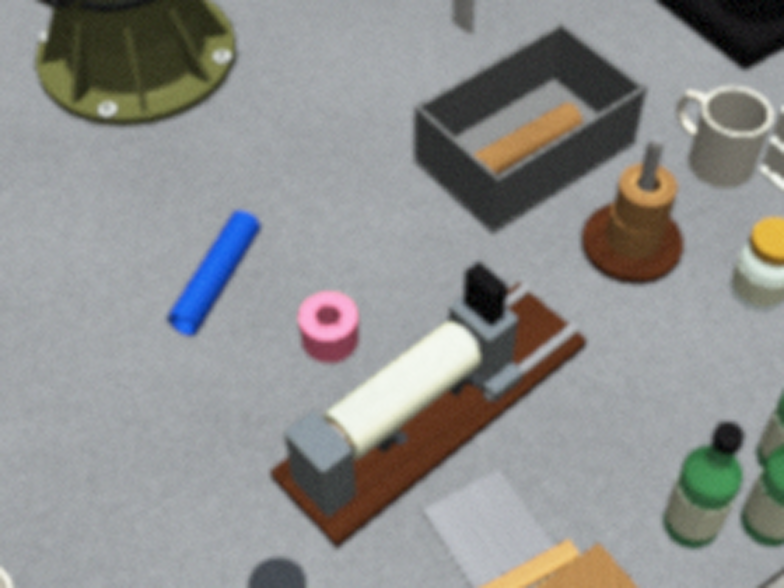

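The stack on the spindle is right down (top at about 103 mm, 102 expected). The core is in the bin, the roll hangs level on both cones, and the pink and blue look-alikes have not moved. Handing in.

```bash
python3 -c "
from tape import *
tapes('top'); print(hand_in())"
```

```text
the job is handed in; nothing more can be done
None
```

The job is handed in, about 43 s into the 210 s allowed. The core is in the bin, the new roll hangs level on both cones with the tailstock pushed home at about 15 N, and both brown tapes (the only two I found) are stacked right down on the spindle; `hand_in()` gave no verdict.

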